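# Bolt the line winder's foot down and put the spanners away

## Task

The line winder's foot plate has swung out of line with the bolt hole in the block under it: take the tapered drift from the wooden stand, push it down fully home through both holes to lever them into line, pull it out again and put the knob-headed bolt fully home in its place. Stand the drift upright back in the stand, swing the tool case's lid up past its balance point so that it stays open by itself, and lay every ring spanner from the bench flat in the case, lengthways, one to a compartment. Leave the spool, the jar and the reel where they are.

Things in the scene. Friction and masses are not known exactly. Their poses are not given: they have to be found in the camera images.
- block: fixed dark steel block on the bench, 200 x 80 mm, 50 mm high, under the winder. Origin: centre of its underside; x along its length, z up. The blue winder stands over its +x end (from x = +20 mm on, to 0.19 m over the bench); the bolt hole is at x = -60 mm, y = 0
- block_hole (a point): centre of the mouth of the round hole in the block (16 mm wide, right through the block), 50 mm over the bench and so level with the foot plate's underside; a small chamfer at its mouth
- foot_hole (a point): centre of the upper mouth of the round hole (16 mm wide, right through) in the steel foot plate. The plate is 8 mm thick and lies on the block, its top 58 mm over the bench, 60 mm wide. It swivels sideways on a vertical pivot under the winder, 110 mm from this hole, and starts so that the two holes are 5 to 8 mm out of line: the opening left through both is then 8 to 10.5 mm wide, half-way between the two centres
- foot (a joint): angle of the foot plate about its pivot (rad, counter-clockwise from above, stops at +-0.09); 0 = its hole in line with the block's hole. It starts at 0.050 to 0.073. Stiff: takes about 3 N sideways at the hole to move, and it stays where it is left
- stand: fixed wooden stand, 50 x 130 mm, 60 mm high, with two vertical holes right through. Origin: centre of its underside; its length is along y
- stand_hole0 (a point): centre of the mouth of one hole of the stand, 18 mm wide, in its top at 60 mm over the bench
- stand_hole1 (a point): the same for the other hole, 70 mm from the first. The drift stands in one and the bolt in the other, either way round; the drift may go back into either
- drift_grip (a point): drift: loose dark steel tapered pin, 107 mm long, about 0.18 kg, upright in the stand. This point: centre of its round handle, 22 mm thick and 52 mm high (26 mm up and down from here). Below the handle's flat shoulder is a straight shank 15 mm thick, 30 mm long, then a taper 25 mm long down to a 4 mm tip. Site z points up the handle. Its shoulder rests on the stand, and on the foot plate when it is fully home
- drift_tip (a point): tip of the drift, 81 mm below the centre of its handle, on its axis
- bolt_grip (a point): bolt: loose steel bolt, about 0.15 kg, upright in the stand. This point: centre of its round head, 28 mm thick and 32 mm high (16 mm up and down from here). Below the head a shank 13 mm thick and 42 mm long, its last 8 mm tapering to 6 mm. Site z points up the head. The head's flat underside rests on the stand, and on the foot plate when fully home. The head is thicker and lower than the drift's handle
- bolt_tip (a point): lower end of the bolt, 58 mm below the centre of its head, on its axis
- case: fixed grey tool case, 140 x 240 mm, 45 mm high without its lid, walls and floor 5 mm. Origin: centre of its underside; x points from the front (lid's handle) to the hinge, y along its 240 mm. Inside, two walls 5 mm thick, 34 mm high above the floor make three equal compartments, each 130 mm long (along x), 73 mm wide (along y)
- comp0 (a point): centre of the inner floor (5 mm over the bench) of the compartment at the case's -y end
- comp1 (a point): centre of the inner floor (5 mm over the bench) of the middle compartment
- comp2 (a point): centre of the inner floor (5 mm over the bench) of the compartment at the case's +y end
- lid (a joint): angle of the case's lid (rad): 0 shut, 1.95 wide open at its stop. Plain hinge: below about 1.57 it falls shut, above about 1.6 it falls open to the stop and stays. Lid 140 x 240 x 8 mm, 0.3 kg
- lid_handle (a point): middle of the lid's bar handle: a round bar 11 mm thick, 100 mm long along the case's y, 35 mm out in front of the lid's front edge, in the lid's plane (so it points straight up when the lid stands upright); two posts, 85 mm apart, carry it. It is 49.5 mm over the bench when shut and can be gripped from above, fingers before and behind the bar; 29 mm free between bar and case
- lid_hinge (a point): middle of the lid's hinge line (along the case's y), at the far top edge of the case, 45.5 mm over the bench; the handle's bar swings about it at a radius of 175 mm
- spanner0_mid (a point): centre of a loose flat steel ring spanner (two or three of these lie on the bench, all alike; None if absent or held): 116 mm long along its x, 8 mm thick, with a straight shank 12 mm wide between two round ends 38 mm wide, whose centres are 39 mm either side of this point; about 0.1 kg. It lies flat, this point 4 mm over the surface under it
- spanner1_mid (a point): centre of a loose flat steel ring spanner (two or three of these lie on the bench, all alike; None if absent or held): 116 mm long along its x, 8 mm thick, with a straight shank 12 mm wide between two round ends 38 mm wide, whose centres are 39 mm either side of this point; about 0.1 kg. It lies flat, this point 4 mm over the surface under it
- spanner2_mid (a point): centre of a loose flat steel ring spanner (two or three of these lie on the bench, all alike; None if absent or held): 116 mm long along its x, 8 mm thick, with a straight shank 12 mm wide between two round ends 38 mm wide, whose centres are 39 mm either side of this point; about 0.1 kg. It lies flat, this point 4 mm over the surface under it
- spool_mid (a point): bystander: white line spool, 54 mm wide, 32 mm high (centre)
- jar_mid (a point): bystander: amber jar, 48 mm wide, 55 mm high (centre)
- reel_mid (a point): bystander: fishing reel, about 60 x 70 mm, 55 mm high (centre)
Mind the look-alikes: they are no part of the job. Leave any green, pink or purple look-alike of the part that bears spanner1_mid alone.

How it is judged (in metres and radians):
On the way, in this order (a step that is already met when the one before it is completed fails the run):
1. the drift's tip is through the foot plate into the block's hole while the holes are still out of line (z of drift_tip in the frame of block below 0.047 m and horizontal distance between drift_tip and block_hole below 0.009 m and value of joint foot above 0.03 rad), for 0.02 s.
2. the drift is home through both holes and they are in line (z of drift_tip in the frame of block below 0.012 m and horizontal distance between drift_tip and block_hole below 0.005 m and value of joint foot between -0.018 and 0.018 rad), for 0.1 s.
3. the bolt is home through both holes (z of bolt_tip in the frame of block below 0.019 m and horizontal distance between bolt_tip and block_hole below 0.005 m and angle between bolt_grip's own z axis and vertical below 0.08 rad), for 0.2 s.
At the end, for the whole second after the job is handed in: Bolt upright, within 3 mm of seated and 5 mm of the hole's axis; drift upright in a stand hole (7 mm of seated); lid open by itself (over 1.65 rad); each spanner flat on a compartment's floor, lengthways within 0.5 rad (two cannot lie flat in one) (all of step 3 and (horizontal distance between drift_tip and stand_hole0 below 0.01 m or horizontal distance between drift_tip and stand_hole1 below 0.01 m) and z of drift_tip in the frame of stand below 0.012 m and angle between drift_grip's own z axis and vertical below 0.15 rad and value of joint lid above 1.65 rad and velocity of joint lid below 0.1 rad/s and (horizontal distance between spanner0_mid and comp0 below 0.03 m or horizontal distance between spanner0_mid and comp1 below 0.03 m or horizontal distance between spanner0_mid and comp2 below 0.03 m) and z of each of spanner0_mid, spanner1_mid, spanner2_mid in the frame of case below 0.014 m and angle between the x axis of each of spanner0_mid, spanner1_mid, spanner2_mid and the x axis of case, either way round below 0.5 rad and angle between the z axis of each of spanner0_mid, spanner1_mid, spanner2_mid and the z axis of case, either way round below 0.1 rad and (horizontal distance between spanner1_mid and comp0 below 0.03 m or horizontal distance between spanner1_mid and comp1 below 0.03 m or horizontal distance between spanner1_mid and comp2 below 0.03 m) and (horizontal distance between spanner2_mid and comp0 below 0.03 m or horizontal distance between spanner2_mid and comp1 below 0.03 m or horizontal distance between spanner2_mid and comp2 below 0.03 m)); the robot touches nothing.
It fails at once if a bystander (spool, jar, reel) is moved more than 4 cm (distance of any of spool_mid, jar_mid, reel_mid from where it was at the start of the episode above 0.04 m).
Of spanner0, spanner1, spanner2 only 2 to 3 are there at a start; the rules pass over those that are not, and their reading is None.
At some moment in a run one of spanner0, spanner1, spanner2 may be knocked a few centimetres aside while the robot is not near it.
It also fails if it takes over 192 s, if anything falls off the work surface, if the arm or the gripper's body presses on something with over 40 N, if the wrist force passes 120 N, or if a joint passes its speed limit or range.

## Robot

A 6-joint arm with a two-finger parallel gripper is mounted at the origin on the work surface. World frame = base frame: x ahead of the robot, y to its left, z up, the work surface at z = 0. Lengths are in mm, angles in rad, forces in N, time in s.
With the tool pointing down it reaches from about 400 to 925 mm from the base axis. Payload 12.5 kg.
Tool frame: the origin (TCP) lies midway between the tips of the shut fingers; the grasp point (between the pads) lies 19 mm behind it (env.tcp_to_grasp is the distance from the TCP to the grasp point, in mm); z points along the fingers, y is the line along which they close (so a half turn about z gives the same grasp; the last joint's range is limited). The gripper opens to 95 mm and grips with 3 to 60 N. Pads are 20 mm wide; open, the fingers measure 119 mm over their backs; the gripper's body (75 mm by 180 mm) begins 59 mm behind the grasp point.
Start: joints at [1.194, 0.491, 1.559, -0, 1.092, -0.106], TCP at [167.171, 602.246, 214.661] pointing down, gripper open.
Joint ranges: [-3.1, 3.1], [-0.84, 2.19], [0.05, 2.79], [-1.13, 4.28], [0.06, 2.93], [-2.69, 2.69]. Speed limits (rad/s): [2.22, 2.22, 2.79, 3.14, 3.14, 3.14].

## Interface

Orientations are given as [roll, pitch, yaw] about the fixed x, y, z axes, in that order (R = Rz(yaw) Ry(pitch) Rx(roll)).
In Python, from cell import env gives the robot as it stands. The module is installed in compiled form; this text tells all that it offers.
- The arm moves only by the tool step_arm, never from a script. Its argument "plan" is a list that holds one entry, the list of rows, each a list of 5 numbers: the shift along the tool's x, y, z in mm, then the turn about the tool's z in degrees, then the opening, from -1 (shut) to 1 (fully open). A call has 1 to 8 rows; each row is the pose to reach, as a shift and turn from the pose commanded when the call began, along the tool's axes at that moment; what a row does not reach only later rows make up. A row lasts 1/12 s, in which the tool goes at most 41.7 mm and 7.16 degrees, less where a joint would pass 70% of its speed; a pose out of reach is approached as far as the arm can. A call with a gripper value outside its range is refused whole. The fingers move at their own pace and stop on an object; the grip force is fixed at half the most. Time passes only in rows, so rows that repeat a pose let the fingers close. It gives the time, the measured TCP pose, the force, the opening and the grip force at its end, in the units of the state.
- env.state(): the state, without advancing time (a new reading comes with each control period).
- env.read_camera(name): name is "scene" or "top" or "wrist"; returns the picture (480x640x3 uint8, blue, green, red); there is no depth.
- env.get_calibration(name): a dict with "K" (3x3 intrinsics, pixels), "D" ([k1, k2, p1, p2, k3] as OpenCV has them; the pictures are not rectified), "extrinsics" (4x4, takes a point from world to camera coordinates). Camera axes: x right, y up, looking along -z (the intrinsics and any distortion apply to the point x, -y, -z); pixel columns grow to the right and rows downward; lengths in mm; the calibration is good to about 2 mm. A picture is of the moment at which its call begins: read the wrist's pose just before it. get_calibration takes no time and is no camera call; for the wrist camera it gives the pose at the moment of the call.
- env.job_done(): hands the job in; it is judged then, once.
The state is a dict: "t": time; "joints": joint angles; "qvel": joint speeds; "tau": joint torques, N m; "eef_pos": TCP position; "tcp_rot": TCP orientation; "ft_force": force on the tool from outside, world axes, zero at the start; "moment": the same for the moment, N m; "opening": opening from 0.0 (shut) to 1.0 (fully open); "grip_force": force on a finger pad.
Only numpy, scipy, OpenCV 4.12 (cv2) and the standard library are available. Lean on these libraries where they do the work, as an engineer would, in place of code of your own. Each camera call takes 0.05 s, during which the arm holds its last target. There are 200 camera calls.

## Working session

There is one attempt and no reset: what is moved stays moved. The work goes in short steps, Python scripts to look and compute and a tool call to move; the robot and the scene stay as the last step left them, time stands still between calls to the robot, and variables do not carry over. Pictures are saved under pics/ and viewed, at most 14 in all, crops included, and the job is handed in when it is done.

Besides the shell and the picture viewer there is one more tool, called after "Call:" by a JSON object that holds its "name" and its "arguments". step_arm: Moves the arm, as the interface text tells. Its arguments: {"type":"object","properties":{"plan":{"type":"array"}},"required":["plan"]}

```bash
mkdir -p pics; cat > h.py <<'E'
import numpy as np, cv2
from cell import env
def cal(n):
    c=env.get_calibration(n); return np.array(c["K"],float),np.array(c["D"],float),np.array(c["extrinsics"],float)
def ray(c,px):
    K,D,E=c; u=cv2.undistortPoints(np.array([[px]],float),K,D)[0,0]
    d=np.array([u[0],-u[1],-1.0]); R=E[:3,:3]; return -R.T@E[:3,3], R.T@d
def onz(c,px,z):
    o,d=ray(c,px); return o+d*(z-o[2])/d[2]
def proj(c,p):
    K,D,E=c; q=E[:3,:3]@np.array(p,float)+E[:3,3]; q=np.array([[q[0],-q[1],-q[2]]])
    return cv2.projectPoints(q,np.zeros(3),np.zeros(3),K,D)[0][0,0]
def snap(n,name):
    c=cal(n); im=env.read_camera(n); cv2.imwrite(f"pics/{name}.png",im); return c,im
E
python3 - <<'E'
from h import *
for n in ("top","scene"):
    c,im=snap(n,n+"0"); print(n,c[0].tolist(),c[1],(-c[2][:3,:3].T@c[2][:3,3]).round())
s=env.state(); print(s["t"],s["eef_pos"],s["tcp_rot"],env.tcp_to_grasp)
E
```

```text
top [[500.43856929455393, 0.0, 312.0001345572418], [0.0, 500.43856929455393, 238.37128353386262], [0.0, 0.0, 1.0]] [-0.07467709  0.          0.          0.          0.        ] [ 365.   -8. 1381.]
scene [[561.5198701685584, 0.0, 331.8088867734349], [0.0, 561.5198701685584, 245.59396430108117], [0.0, 0.0, 1.0]] [0.03589809 0.         0.         0.         0.        ] [1204.  296. 1053.]
0.1 [167.10499572 602.03311949 214.12306507] [-3.14064491e+00 -8.93230457e-05  2.87078972e+00] 18.8
```

View pics/top0.png

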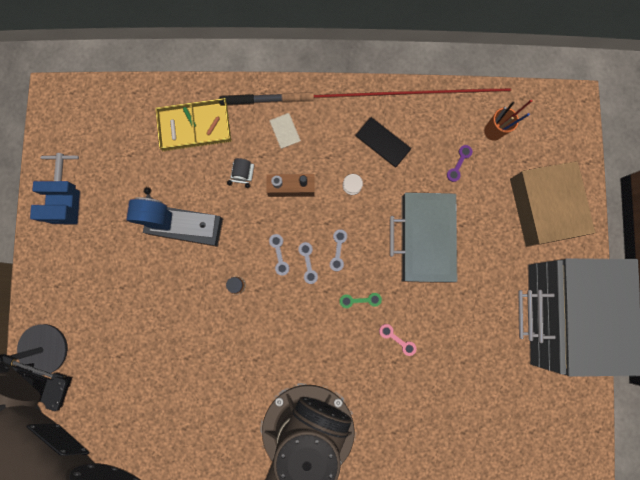

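View pics/scene0.png

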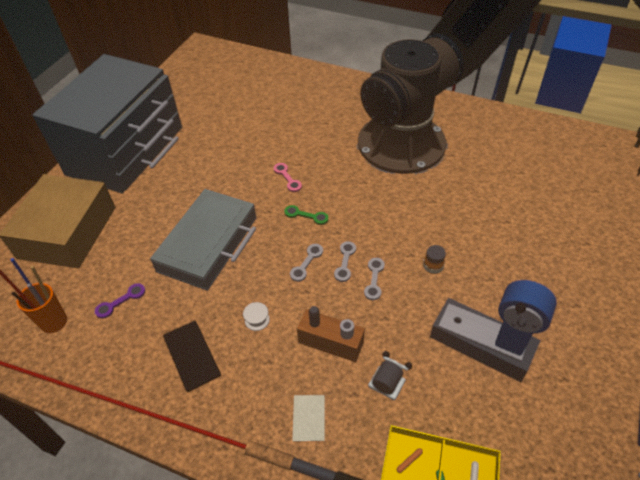

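The top view shows grey spanners near (279,255), (308,263) and (338,250). The green (361,300), pink (398,340) and purple (460,163) ones are look-alikes. The stand is at (291,185), with a light head (the bolt) on the left and a dark one (the drift) on the right. The block is at (182,225) and its hole at (203,225). The case is at (430,238), with its handle on the left (+y). I'll enlarge these to confirm.

```bash
python3 - <<'E'
from h import *
t=cv2.imread("pics/top0.png"); s=cv2.imread("pics/scene0.png")
r=lambda im,x,y,w,h,f:cv2.resize(im[y:y+h,x:x+w],None,fx=f,fy=f,interpolation=cv2.INTER_CUBIC)
a=np.hstack([r(t,140,160,100,75,4),r(t,260,160,100,75,4)])
b=np.hstack([r(s,425,270,100,75,4),r(s,290,295,100,75,4)])
cv2.imwrite("pics/c0.png",np.vstack([a,b]))
# spanners: grey, bright, low saturation
hsv=cv2.cvtColor(t,cv2.COLOR_BGR2HSV)
m=((hsv[...,1]<70)&(hsv[...,2]>90)).astype(np.uint8)
m[:,:255]=0;m[:215]=0;m[300:]=0;m[:,370:]=0
n,l,st,ce=cv2.connectedComponentsWithStats(m)
c=cal("top")
for i in range(1,n):
    if st[i,4]>60:
        p=np.argwhere(l==i)[:,::-1].astype(np.float32); 
        rc=cv2.minAreaRect(p); w=np.array([onz(c,q,8)[:2] for q in p]); 
        rw=cv2.minAreaRect(w.astype(np.float32)); u,sv,vt=np.linalg.svd(w-w.mean(0),full_matrices=False)
        print(st[i],ce[i].round(1),np.round(rw[0],1),np.round(rw[1],1),"axis deg",np.degrees(np.arctan2(vt[0,1],vt[0,0])).round(1))
# case top via mask
m=((hsv[...,0]>75)&(hsv[...,0]<115)&(hsv[...,1]>20)&(hsv[...,2]>60)).astype(np.uint8); m[:,:385]=0;m[:,470:]=0;m[:180]=0;m[295:]=0
cs,_=cv2.findContours(m,cv2.RETR_EXTERNAL,cv2.CHAIN_APPROX_NONE); k=max(cs,key=cv2.contourArea)
w=np.array([onz(c,q[0],49.5)[:2] for q in k],np.float32); print("case",cv2.minAreaRect(w), cv2.boundingRect(k))
E
```

```text
[330 229  17  43 337] [338. 250.] [490.5 -74.9] [ 37.2 117. ] axis deg 173.9
[269 234  20  42 336] [278.6 254.2] [475.6  88.7] [116.6  38. ] axis deg -166.3
[298 242  20  42 338] [307.7 262.4] [454.4   7.8] [116.   38.9] axis deg -167.7
case ((451.7994384765625, -285.5658264160156), (67.05215454101562, 85.73661804199219), 89.83396911621094) (405, 248, 26, 33)
```

View pics/c0.png

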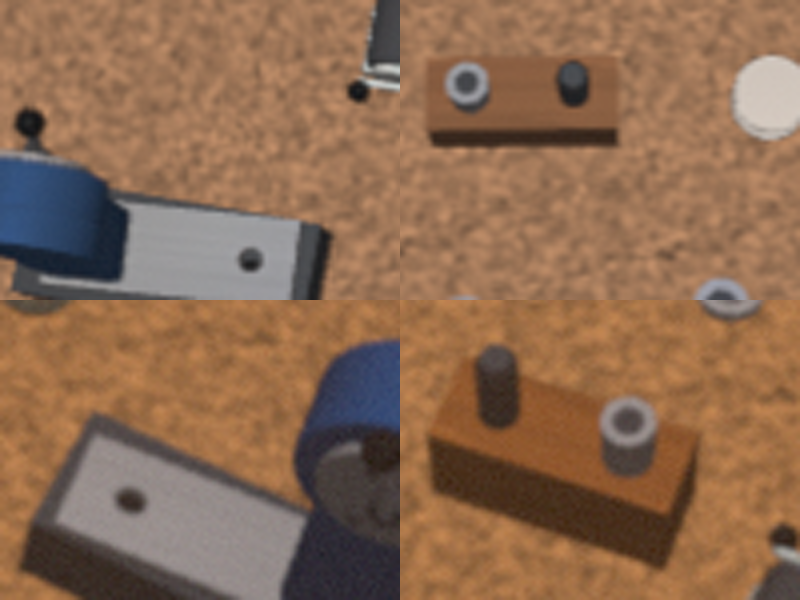

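```bash
cat >> h.py <<'E'
def tri(c1,p1,c2,p2):
    o1,d1=ray(c1,p1);o2,d2=ray(c2,p2); d1=d1/np.linalg.norm(d1);d2=d2/np.linalg.norm(d2)
    s=np.linalg.lstsq(np.stack([d1,-d2],1),o2-o1,rcond=None)[0]; a=o1+s[0]*d1;b=o2+s[1]*d2
    return (a+b)/2,np.linalg.norm(a-b)
def go(x,y,z,yaw,frm=None):
    """rows' shift (tool axes, mm) and turn (deg) to reach target pose, from frm=(x,y,z,yaw) or measured"""
    if frm is None:
        s=env.state(); frm=(*s["eef_pos"],s["tcp_rot"][2])
    a=frm[3]; d=np.array([x,y,z])-np.array(frm[:3])
    X=np.array([np.cos(a),np.sin(a),0]);Y=np.array([np.sin(a),-np.cos(a),0])
    t=-np.degrees((yaw-a+np.pi)%(2*np.pi)-np.pi)
    print("shift",round(X@d,1),round(Y@d,1),round(-d[2],1),"turn",round(t,1), "rows>=",max(np.linalg.norm(d)/41.7,abs(t)/7.16).round(1))
E
python3 - <<'E'
from h import *
ct,cs=cal("top"),cal("scene")
for n,a,b,z in (("drift top",(303,177.5),(314.2,309.2),112),("bolt top",(276.5,181),(347,325),92),("foot hole",(202.5,224.7),(457.5,320),58)):
    print(n,tri(ct,a,cs,b),onz(ct,a,z)[:2],onz(cs,b,z)[:2])
# block edges top crop: long edges of plate / block end
f=lambda x,y:(140+x/4,160+y/4)
for p,z in (((328,232),50),((303,222),58),((318,300),50),((292,300),58),((140,192),50)): print(p,onz(ct,f(*p),z)[:2].round(1))
# case
for p in ((404.5,193),(456,195),(457,282),(404,281)): print("lid",onz(ct,p,53.5)[:2].round(1))
for p in ((392,219),(392,255)): print("bar",onz(ct,p,52)[:2].round(1))
go(577,40,250,np.pi/2)
E
```

```text
drift top (array([667.06145958,  24.16260517, 112.05340936]), np.float64(2.9221768685006593)) [667.6195734   22.80508818] [666.56023986  25.53476604]
bolt top (array([662.72333382,  93.39524949,  88.12816557]), np.float64(0.6239252344604285)) [661.93828738  92.80046706] [664.79248601  94.50127795]
foot hole (array([548.05071444, 292.40367035,  54.17655113]), np.float64(1.0164071480104027)) [547.64901138 291.0393609 ] [550.36741078 292.89651999]
(328, 232) [567.8 240.7]
(303, 222) [573.1 256.3]
(318, 300) [521.5 245.7]
(292, 300) [520.3 261.6]
(140, 192) [593.3 370. ]
lid [ 643.5 -251. ]
lid [ 640.6 -391.5]
lid [ 405.4 -390.3]
lid [ 406.2 -248.5]
bar [ 572.  -217.1]
bar [ 474.9 -216.9]
shift -545.3 -431.9 -35.9 turn 74.5 rows>= 16.7
```

```bash
python3 - <<'E'
from h import *
go(640,60,260,np.pi/2,(167.17,602.25,214.66,2.8708))
E
```

```text
shift -600.6 -396.0 -45.3 turn 74.5 rows>= 17.3
```

Call:
{"name": "step_arm", "arguments": {"plan": [[[-33,-22,-3,0,1],[-66,-44,-5,0,1],[-99,-66,-8,0,1],[-132,-88,-10,0,1],[-165,-110,-13,0,1],[-200,-132,-15,0,1],[-233,-154,-18,0,1],[-266,-176,-20,0,1]]]}}

```text
t: 0.77
eef_pos: [377.3, 359.8, 234.8]
tcp_rot: [3.142, -0.0, 2.871]
ft_force: [0.6, 0.2, -0.6]
opening: 0.998
grip_force: 0.0
```

Call:
{"name": "step_arm", "arguments": {"plan": [[[-33,-22,-3,7,1],[-66,-44,-5,14,1],[-99,-66,-8,21,1],[-132,-88,-10,28,1],[-165,-110,-13,35,1],[-200,-132,-15,42,1],[-233,-154,-18,49,1],[-266,-176,-20,56,1]]]}}

```text
t: 1.43
eef_pos: [586.6, 118.9, 254.7]
tcp_rot: [-3.141, -0.0, 1.887]
ft_force: [-0.0, 0.8, -1.2]
opening: 0.995
grip_force: 0.0
```

```bash
python3 - <<'E'
from h import *
s=env.state(); print(s["t"],s["eef_pos"],s["tcp_rot"])
go(640,60,260,np.pi/2)
E
```

```text
1.4333 [586.61637779 118.88968602 254.68069233] [-3.14144760e+00 -1.92680995e-04  1.88706427e+00]
shift -72.6 32.4 -5.3 turn 18.1 rows>= 2.5
```

Call:
{"name": "step_arm", "arguments": {"plan": [[[-30,13,-2,6,1],[-60,26,-4,12,1],[-72.6,32.4,-5.3,18.1,1],[-72.6,32.4,-5.3,18.1,1],[-72.6,32.4,-5.3,18.1,1]]]}}

```text
t: 1.85
eef_pos: [639.2, 61.8, 259.2]
tcp_rot: [-3.14, -0.0, 1.579]
ft_force: [-0.7, -0.2, -0.1]
opening: 1.001
grip_force: 0.0
```

```bash
python3 - <<'E'
from h import *
s=env.state(); print(s["t"],s["eef_pos"],s["tcp_rot"])
c,im=snap("wrist","w0"); print(c[0],c[1],-c[2][:3,:3].T@c[2][:3,3])
print(proj(c,(667,24,112)),proj(c,(663,93.5,92)))
E
```

```text
1.85 [639.20264698  61.75601673 259.19960528] [-3.14034868e+00 -2.28733001e-04  1.57861231e+00]
[[381.07856438   0.         314.38632798]
 [  0.         381.07856438 237.67149096]
 [  0.           0.           1.        ]] [-0.07214895  0.          0.          0.          0.        ] [639.55674177 138.81688556 428.1704664 ]
[344.8301107 264.2547642] [340.91839155 182.2377524 ]
```

View pics/w0.png

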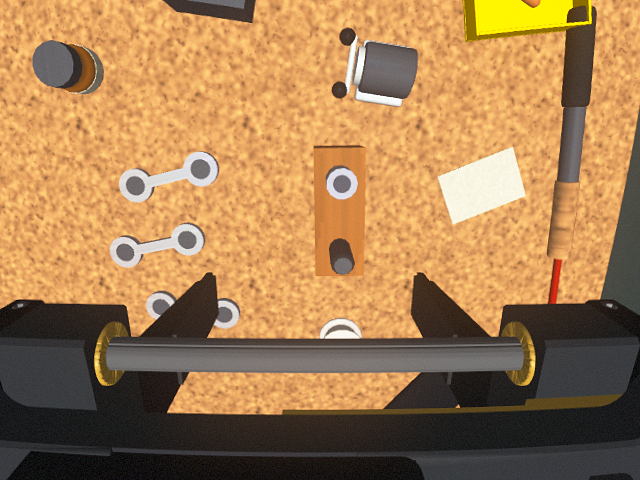

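The bolt head's top shows at (342,184) and the drift's top at about (343,266), both close to the predictions.

```bash
python3 - <<'E'
from h import *
c=cal("wrist"); im=cv2.imread("pics/w0.png")
print(onz(c,(342,184),92),onz(c,(343,265.5),112))
print([onz(c,p,60)[:2].round(1) for p in ((315,147),(364.5,147.5),(364.5,276),(315.5,276))])
s=env.state(); print(s["t"],s["eef_pos"],s["tcp_rot"])
go(666,24,150,np.pi/2,(640,60,260,1.5708))
E
```

```text
[663.54607251  92.70400785  92.        ] [665.08072158  23.52306988 112.        ]
[array([639.4, 123.1]), array([686.2, 123.2]), array([692.1,  -6.9]), array([641.2,  -7.4])]
1.9 [638.76528236  62.53519428 259.40520902] [-3.14041206e+00 -2.82011711e-04  1.58028742e+00]
shift -36.0 26.0 110 turn 0.0 rows>= 2.8
```

```bash
cat >> h.py <<'E'
import json
def cmd(): return json.load(open("cmd.json"))
def upd(sx,sy,sz,t=0):
    x,y,z,a=cmd(); x+=sx*np.cos(a)+sy*np.sin(a); y+=sx*np.sin(a)-sy*np.cos(a); z-=sz; a-=np.radians(t)
    json.dump([x,y,z,a],open("cmd.json","w")); return [round(v,4) for v in (x,y,z,a)]
def st():
    s=env.state(); print("t",round(s["t"],2),np.round(s["eef_pos"],1),np.round(s["tcp_rot"],3),"F",np.round(s["ft_force"],1),"op",round(s["opening"],3),"cmd",np.round(cmd(),3) )
E
echo '[639.4,62.2,259.96,1.5775]' > cmd.json
python3 - <<'E'
from h import *
go(666,23.8,67,np.pi/2,cmd())
E
```

```text
shift -38.6 26.3 193.0 turn 0.4 rows>= 4.8
```

Call:
{"name": "step_arm", "arguments": {"plan": [[[-20,14,20,0.4,1],[-38.6,26.3,40,0.4,1],[-38.6,26.3,80,0.4,1],[-38.6,26.3,115,0.4,1],[-38.6,26.3,150,0.4,1],[-38.6,26.3,180,0.4,1],[-38.6,26.3,193,0.4,1],[-38.6,26.3,193,0.4,1]]]}}

```text
t: 2.57
eef_pos: [664.1, 24.9, 64.3]
tcp_rot: [-3.137, -0.0, 1.573]
ft_force: [0.3, -0.2, 0.3]
opening: 1.001
grip_force: 0.0
```

Call:
{"name": "step_arm", "arguments": {"plan": [[[0,0,0,0,0],[0,0,0,0,-1],[0,0,0,0,-1],[0,0,0,0,-1],[0,0,0,0,-1],[0,0,0,0,-1],[0,0,0,0,-1],[0,0,0,0,-1]]]}}

```text
t: 3.23
eef_pos: [666.0, 23.7, 67.1]
tcp_rot: [3.141, -0.0, 1.57]
ft_force: [0.3, 0.8, 0.2]
opening: 0.495
grip_force: 0.0
```

```bash
python3 - <<'E'
from h import *
upd(-38.6,26.3,193,.4); st(); print(env.state()["grip_force"])
E
```

```text
t 3.23 [666.   23.7  67.1] [ 3.141 -0.     1.57 ] F [0.3 0.8 0.2] op 0.495 cmd [665.958  23.777  66.96    1.571]
0.0
```

Call:
{"name": "step_arm", "arguments": {"plan": [[[0,0,0,0,-1],[0,0,0,0,-1],[0,0,0,0,-1],[0,0,0,0,-1],[0,0,0,0,-1],[0,0,0,0,-1],[0,0,0,0,-1],[0,0,0,0,-1]]]}}

```text
t: 3.9
eef_pos: [665.8, 23.8, 66.9]
tcp_rot: [-3.141, -0.0, 1.57]
ft_force: [-0.7, -0.3, -0.0]
opening: 0.225
grip_force: 30.0
```

Call:
{"name": "step_arm", "arguments": {"plan": [[[0,0,-10,0,-1],[0,0,-30,0,-1],[0,0,-60,0,-1],[0,0,-90,0,-1],[0,0,-120,0,-1],[0,0,-133,0,-1],[0,0,-133,0,-1],[0,0,-133,0,-1]]]}}

```text
t: 4.57
eef_pos: [665.8, 23.7, 200.4]
tcp_rot: [3.141, -0.0, 1.571]
ft_force: [-0.3, -0.5, -3.4]
opening: 0.221
grip_force: 30.0
```

```bash
python3 - <<'E'
from h import *
upd(0,0,-133); st(); print(env.state()["grip_force"])
go(520,220,260,np.pi/2-.11,cmd())
E
```

```text
t 4.57 [665.8  23.7 200.4] [ 3.141 -0.     1.571] F [-0.3 -0.5 -3.4] op 0.221 cmd [665.958  23.777 199.96    1.571]
29.999679692773498
shift 196.2 -146.0 -60.0 turn 6.3 rows>= 6.0
```

```bash
python3 - <<'E'
from h import *
go(545,195,160,1.464,cmd())
E
```

```text
shift 171.2 -121.0 40.0 turn 6.1 rows>= 5.1
```

Call:
{"name": "step_arm", "arguments": {"plan": [[[28,-20,5,1,-1],[56,-40,12,2,-1],[85,-60,20,3,-1],[114,-80,26,4,-1],[143,-100,33,5,-1],[171,-121,40,6.1,-1],[171,-121,40,6.1,-1],[171,-121,40,6.1,-1]]]}}

```text
t: 5.23
eef_pos: [543.3, 195.9, 158.3]
tcp_rot: [-3.139, 0.001, 1.467]
ft_force: [1.2, -0.4, -1.7]
opening: 0.224
grip_force: 30.0
```

Call:
{"name": "step_arm", "arguments": {"plan": [[[0,0,0,0,-1],[0,0,0,0,-1],[0,0,0,0,-1]]]}}

```text
t: 5.48
eef_pos: [545.6, 193.9, 159.7]
tcp_rot: [-3.141, 0.0, 1.463]
ft_force: [0.0, 0.1, -2.0]
opening: 0.224
grip_force: 30.0
```

```bash
python3 - <<'E'
from h import *
upd(171,-121,40,6.1); st()
c,im=snap("wrist","w1"); print(proj(c,(549,292,58)))
E
```

```text
t 5.48 [545.6 193.9 159.7] [-3.141  0.     1.463] F [ 0.   0.1 -2. ] op 0.224 cmd [545.006 194.811 159.96    1.464]
[302.49917992  97.3754345 ]
```

View pics/w1.png

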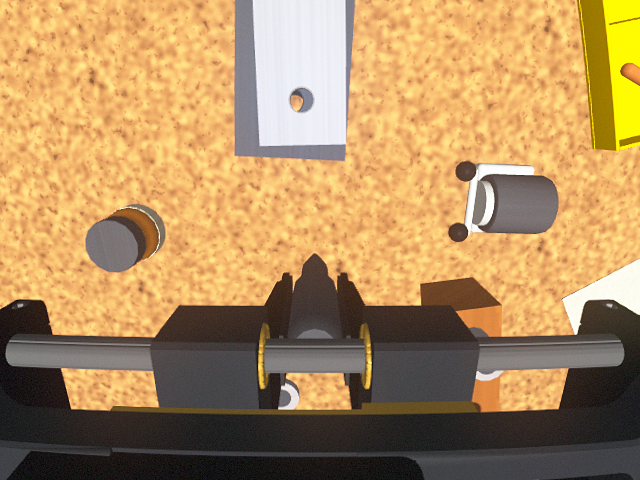

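The foot hole is at about (301,99), the block's end corners at about (236,156) and (345,160), and the drift's tip at (315,255). I'll enlarge the hole region.

```bash
python3 - <<'E'
from h import *
im=cv2.imread("pics/w1.png"); a=cv2.resize(im[50:170,225:365],None,fx=5,fy=5,interpolation=cv2.INTER_CUBIC)
cv2.imwrite("pics/c1.png",a)
E
```

```text
(no output)
```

View pics/c1.png

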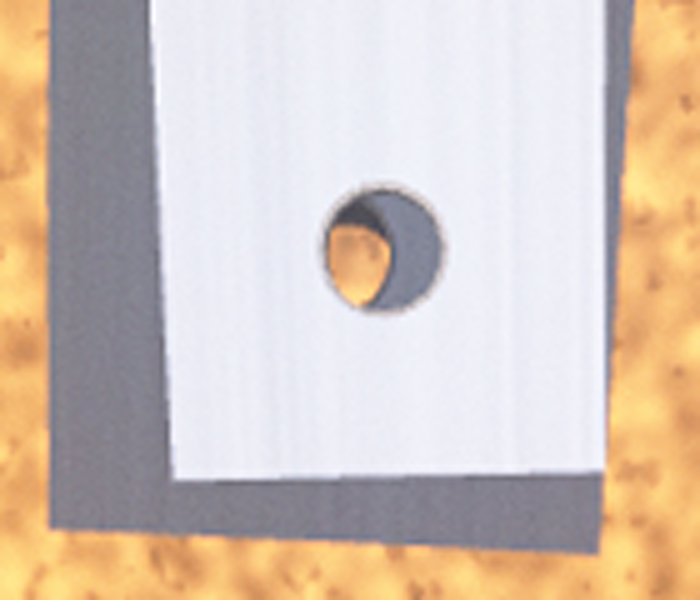

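```bash
python3 - <<'E'
from h import *
c=cal("wrist"); f=lambda x,y:(225+x/5,50+y/5)
P={k:onz(c,f(*p),z)[:2] for k,p,z in (("hole",(383.5,250),58),("L",(50,527),50),("R",(598,552),50),("Lt",(48,5),50),("Rt",(633.5,5),50),("mouthR",(395,250),50),("pL",(174,480),58),("pR",(605,471),58),("pLt",(150,5),58))}
for k,v in P.items(): print(k,v.round(1))
ex=P["Lt"]-P["L"]; ex2=P["Rt"]-P["R"]; ey=P["L"]-P["R"]
print(np.linalg.norm(ey),[np.arctan2(*e[::-1]).round(4) for e in (ex,ex2)],np.arctan2(ey[1],ey[0])-np.pi/2)
th=np.mean([np.arctan2(*ex[::-1]),np.arctan2(*ex2[::-1]),np.arctan2(ey[1],ey[0])-np.pi/2])
X=np.array([np.cos(th),np.sin(th)]);Y=np.array([-X[1],X[0]])
bh=(P["L"]+P["R"])/2+40*X; d=P["hole"]-bh; print("th",th,"bh",bh,"foot off",d@X,d@Y)
px=onz(c,(315,254.5),98); print("tip seen @z98",px, "expected",cmd()[:2], proj(c,(*cmd()[:2],97.8)))
E
```

```text
hole [548.2 290.4]
L [495.8 258.5]
R [574.  246.3]
Lt [506.4 328.1]
Rt [585.4 319.2]
mouthR [549.6 290.8]
pL [515.8 263.3]
pR [575.4 258. ]
pLt [521.2 324.8]
79.11790166747038 [np.float64(1.4204), np.float64(1.4154)] 1.4159560352551308
th 1.4172547942466671 bh [541.04551342 291.95448322] foot off -0.4193265438339868 -7.344740936501031
tip seen @z98 [546.75768767 193.56115149  98.        ] expected [545.0056506522982, 194.81076091761605] [312.05814676 252.83280581]
```

```bash
python3 - <<'E'
from h import *
go(542.9,292.6,131,1.417,cmd())
E
```

```text
shift 97.0 -12.5 29.0 turn 2.7 rows>= 2.4
```

Call:
{"name": "step_arm", "arguments": {"plan": [[[25,-3,0,1,-1],[50,-6,0,2,-1],[75,-9,0,2.7,-1],[97,-12.5,10,2.7,-1],[97,-12.5,29,2.7,-1],[97,-12.5,29,2.7,-1],[97,-12.5,29,2.7,-1],[97,-12.5,29,2.7,-1]]]}}

```text
t: 6.2
eef_pos: [543.4, 291.9, 131.6]
tcp_rot: [3.141, -0.0, 1.416]
ft_force: [-0.1, -0.5, -1.3]
opening: 0.229
grip_force: 30.0
```

```bash
python3 - <<'E'
from h import *
upd(97,-12.5,29,2.7); st()
c,im=snap("wrist","w2"); ct,t=snap("top","top2"); cs,s=snap("scene","scene2")
pc=proj(c,(542.9,292.6,69)); print(pc, proj(cs,(542.9,292.6,69)))
x,y=int(pc[0]),int(pc[1])
a=cv2.resize(im[y-50:y+50,x-65:x+65],None,fx=6,fy=6)
x,y=map(int,proj(cs,(542.9,292.6,69))); b=cv2.resize(s[y-50:y+50,x-65:x+65],None,fx=6,fy=6)
cv2.imwrite("pics/c2.png",cv2.resize(np.hstack([a,b]),(800,300)))
E
```

```text
t 6.2 [543.4 291.9 131.6] [ 3.141 -0.     1.416] F [-0.1 -0.5 -1.3] op 0.229 cmd [542.911 292.59  130.96    1.417]
[311.88918455 252.85507035] [459.13169262 314.18783876]
```

View pics/c2.png

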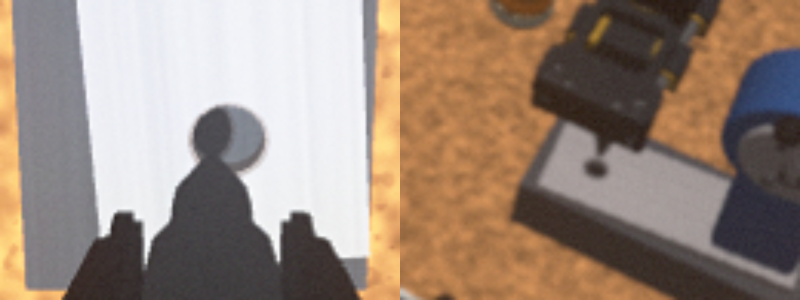

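```bash
python3 - <<'E'
from h import *
c=cal("wrist"); cs=cal("scene"); th=1.417; X=np.array([np.cos(th),np.sin(th)]);Y=np.array([-X[1],X[0]])
f=lambda x,y:(246+x/3.077,202+y/3)
tip=onz(c,f(212,157),69)[:2]; h=onz(c,f(229,138.5),58)[:2]; l=onz(c,f(191,138),58)[:2]; r=onz(c,f(267,138),58)[:2]; m=onz(c,f(233,138),50)[:2]
print(tip,h,np.linalg.norm(l-r)); d=tip-h; print("tip rel foot hole X,Y",d@X,d@Y, "mouth right edge Y rel foot hole",(m-h)@Y)
ts=onz(cs,(460,313.3),69)[:2]; hs=onz(cs,(458,320),58)[:2]; d=ts-hs; print("scene",ts,hs,d@X,d@Y)
E
```

```text
[544.72454548 291.40530256] [548.50700313 291.48977162] 16.511162169256075
tip rel foot hole X,Y -0.6629095444783405 3.724872054654301 mouth right edge Y rel foot hole -1.0402392456927205
scene [540.16584474 293.7137941 ] [549.98728837 293.83994328] -1.6292144588773796 9.686192696530322
```

Call:
{"name": "step_arm", "arguments": {"plan": [[[0,0,4,0,-1],[0,0,8,0,-1],[0,0,12,0,-1],[0,0,15,0,-1],[0,0,17,0,-1],[0,0,17,0,-1]]]}}

```text
t: 6.85
eef_pos: [542.7, 292.5, 113.3]
tcp_rot: [-3.141, 0.0, 1.417]
ft_force: [0.4, -0.4, -2.9]
opening: 0.224
grip_force: 30.0
```

Call:
{"name": "step_arm", "arguments": {"plan": [[[0,0,2,0,-1],[0,0,4,0,-1],[0,0,6,0,-1],[0,0,7,0,-1],[0,0,7,0,-1]]]}}

```text
t: 7.27
eef_pos: [543.3, 292.6, 106.9]
tcp_rot: [3.141, -0.0, 1.417]
ft_force: [3.7, -0.3, -2.7]
opening: 0.224
grip_force: 30.0
```

```bash
python3 - <<'E'
from h import *
upd(0,0,24); st()
E
```

```text
t 7.27 [543.3 292.6 106.9] [ 3.141 -0.     1.417] F [ 3.7 -0.3 -2.7] op 0.224 cmd [542.911 292.59  106.96    1.417]
```

Call:
{"name": "step_arm", "arguments": {"plan": [[[0,-0.8,3,0,-1],[0,-1.6,6,0,-1],[0,-2.4,9,0,-1],[0,-3.2,12,0,-1],[0,-3.7,14,0,-1],[0,-3.7,14,0,-1]]]}}

```text
t: 7.77
eef_pos: [538.8, 293.1, 92.2]
tcp_rot: [-3.141, 0.0, 1.417]
ft_force: [2.6, 1.0, -3.6]
opening: 0.224
grip_force: 30.0
```

```bash
python3 - <<'E'
from h import *
upd(0,-3.7,14); st()
E
```

```text
t 7.77 [538.8 293.1  92.2] [-3.141  0.     1.417] F [ 2.6  1.  -3.6] op 0.224 cmd [539.255 293.157  92.96    1.417]
```

Call:
{"name": "step_arm", "arguments": {"plan": [[[0,0,3,0,-1],[0,0,6,0,-1],[0,0,9,0,-1],[0,0,11,0,-1],[0,0,11,0,-1]]]}}

```text
t: 8.18
eef_pos: [539.2, 293.1, 81.4]
tcp_rot: [-3.141, 0.0, 1.417]
ft_force: [2.4, 0.4, -4.2]
opening: 0.221
grip_force: 30.0
```

```bash
python3 - <<'E'
from h import *
upd(0,0,11); st()
E
```

```text
t 8.18 [539.2 293.1  81.4] [-3.141  0.     1.417] F [ 2.4  0.4 -4.2] op 0.221 cmd [539.255 293.157  81.96    1.417]
```

Call:
{"name": "step_arm", "arguments": {"plan": [[[0,0,4,0,-1],[0,0,8,0,-1],[0,0,12,0,-1],[0,0,14.5,0,-1],[0,0,16,0,-1],[0,0,17,0,-1],[0,0,17,0,-1],[0,0,17,0,-1]]]}}

```text
t: 8.85
eef_pos: [539.3, 293.1, 64.9]
tcp_rot: [3.141, -0.0, 1.417]
ft_force: [3.3, 0.4, -3.3]
opening: 0.225
grip_force: 30.0
```

```bash
python3 - <<'E'
from h import *
upd(0,0,17); st()
E
```

```text
t 8.85 [539.3 293.1  64.9] [ 3.141 -0.     1.417] F [ 3.3  0.4 -3.3] op 0.225 cmd [539.255 293.157  64.96    1.417]
```

Call:
{"name": "step_arm", "arguments": {"plan": [[[0,0,1,0,-1],[0,0,2,0,-1],[0,0,2,0,-1],[0,0,2,0,-1]]]}}

```text
t: 9.18
eef_pos: [539.5, 293.2, 64.7]
tcp_rot: [3.14, -0.001, 1.417]
ft_force: [-1.2, -1.5, 15.6]
opening: 0.223
grip_force: 30.0
```

```bash
python3 - <<'E'
from h import *
upd(0,0,2); st()
E
```

```text
t 9.18 [539.5 293.2  64.7] [ 3.140e+00 -1.000e-03  1.417e+00] F [-1.2 -1.5 15.6] op 0.223 cmd [539.255 293.157  62.96    1.417]
```

```bash
python3 - <<'E'
from h import *
c=cmd(); c[2]=200; go(666,23.8,200,np.pi/2,c)
E
```

```text
shift -246.8 166.5 -0.0 turn -8.8 rows>= 7.1
```

Call:
{"name": "step_arm", "arguments": {"plan": [[[0,0,-6,0,-1],[0,0,-18,0,-1],[0,0,-35,0,-1],[0,0,-55,0,-1],[0,0,-80,0,-1],[0,0,-110,0,-1],[0,0,-137,0,-1],[0,0,-137,0,-1]]]}}

```text
t: 9.85
eef_pos: [540.0, 293.8, 205.1]
tcp_rot: [3.137, -0.003, 1.417]
ft_force: [0.5, -0.2, -1.8]
opening: 0.224
grip_force: 30.0
```

Call:
{"name": "step_arm", "arguments": {"plan": [[[-31,21,0,-1,-1],[-62,42,0,-2,-1],[-93,63,0,-3,-1],[-124,84,0,-5,-1],[-155,105,0,-6,-1],[-186,126,0,-7,-1],[-217,146,0,-8,-1],[-246.8,166.5,0,-8.8,-1]]]}}

```text
t: 10.52
eef_pos: [665.4, 22.0, 198.8]
tcp_rot: [-3.138, -0.001, 1.571]
ft_force: [0.7, 0.5, -2.5]
opening: 0.224
grip_force: 30.0
```

Call:
{"name": "step_arm", "arguments": {"plan": [[[0,0,10,0,-1],[0,0,30,0,-1],[0,0,50,0,-1],[0,0,55,0,-1],[0,0,55,0,-1],[0,0,55,0,-1]]]}}

```text
t: 11.02
eef_pos: [665.8, 24.0, 145.0]
tcp_rot: [-3.141, -0.0, 1.571]
ft_force: [0.0, 0.3, -1.7]
opening: 0.226
grip_force: 30.0
```

```bash
python3 - <<'E'
from h import *
upd(0,0,-137);upd(-246.8,166.5,0,-8.8);upd(0,0,55); st()
c,im=snap("wrist","w3"); cs,s=snap("scene","scene3")
a=cv2.resize(im[160:310,215:415],(400,300),interpolation=cv2.INTER_CUBIC)
x,y=map(int,proj(cs,(666,24,70))); b=cv2.resize(s[y-60:y+60,x-80:x+80],(400,300),interpolation=cv2.INTER_CUBIC)
cv2.imwrite("pics/c3.png",np.hstack([a,b])); print(x-80,y-60)
E
```

```text
t 11.02 [665.8  24.  145. ] [-3.141 -0.     1.571] F [ 0.   0.3 -1.7] op 0.226 cmd [665.963  23.755 144.96    1.571]
234 259
```

View pics/c3.png

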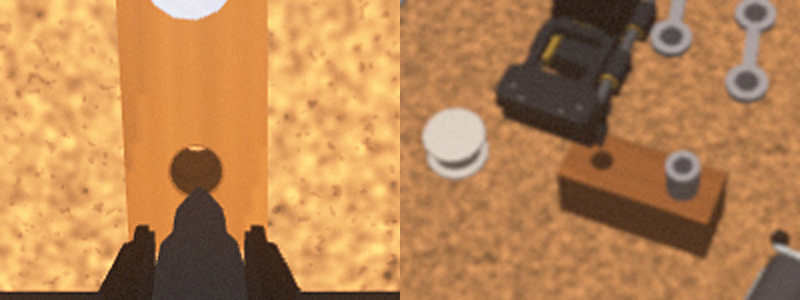

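```bash
python3 - <<'E'
from h import *
c=cal("wrist"); print(onz(c,(314,253.5),83)[:2],onz(c,(313,245.2),60)[:2], cmd())
E
```

```text
[666.93015969  23.9333769 ] [666.24350054  22.40689201] [665.9632295749525, 23.755393987428192, 144.95999999999998, 1.5705186829920226]
```

Call:
{"name": "step_arm", "arguments": {"plan": [[[0,0,10,0,-1],[0,0,20,0,-1],[0,0,30,0,-1],[0,0,35,0,-1],[0,0,35,0,-1]]]}}

```text
t: 11.53
eef_pos: [665.2, 23.8, 108.0]
tcp_rot: [-3.139, -0.0, 1.57]
ft_force: [-0.4, 1.4, -2.6]
opening: 0.228
grip_force: 30.0
```

Call:
{"name": "step_arm", "arguments": {"plan": [[[0,0,8,0,-1],[0,0,16,0,-1],[0,0,24,0,-1],[0,0,32,0,-1],[0,0,38,0,-1],[0,0,41,0,-1],[0,0,42,0,-1],[0,0,42,0,-1]]]}}

```text
t: 12.2
eef_pos: [666.0, 23.8, 67.7]
tcp_rot: [-3.141, -0.0, 1.57]
ft_force: [-0.1, 0.4, -1.7]
opening: 0.225
grip_force: 30.0
```

Call:
{"name": "step_arm", "arguments": {"plan": [[[0,0,0,0,1],[0,0,0,0,1],[0,0,0,0,1],[0,0,0,0,1],[0,0,0,0,1],[0,0,0,0,1],[0,0,0,0,1],[0,0,0,0,1]]]}}

```text
t: 12.87
eef_pos: [666.0, 23.7, 68.0]
tcp_rot: [3.141, -0.0, 1.571]
ft_force: [0.3, 0.3, -0.4]
opening: 0.727
grip_force: 0.0
```

```bash
python3 - <<'E'
from h import *
upd(0,0,35);upd(0,0,42); st()
c=cmd(); c[2]=190; go(663.5,93,190,np.pi/2,c)
E
```

```text
t 12.87 [666.   23.7  68. ] [ 3.141 -0.     1.571] F [ 0.3  0.3 -0.4] op 0.727 cmd [665.963  23.755  67.96    1.571]
shift 69.2 -2.5 -0.0 turn -0.0 rows>= 1.7
```

Call:
{"name": "step_arm", "arguments": {"plan": [[[0,0,-5,0,1],[15,-1,-5,0,1],[40,-2.5,-5,0,1],[60,-2.5,-5,0,1],[69.2,-2.5,0,0,1],[69.2,-2.5,4,0,1],[69.2,-2.5,4,0,1],[69.2,-2.5,4,0,1]]]}}

```text
t: 13.53
eef_pos: [663.3, 92.4, 63.4]
tcp_rot: [-3.141, 0.0, 1.57]
ft_force: [-0.1, 0.1, 0.3]
opening: 0.998
grip_force: 0.0
```

Call:
{"name": "step_arm", "arguments": {"plan": [[[0,0,0,0,-1],[0,0,0,0,-1],[0,0,0,0,-1],[0,0,0,0,-1],[0,0,0,0,-1],[0,0,0,0,-1],[0,0,0,0,-1],[0,0,0,0,-1]]]}}

```text
t: 14.2
eef_pos: [663.5, 93.0, 64.0]
tcp_rot: [3.141, -0.0, 1.571]
ft_force: [-0.0, 0.8, -0.1]
opening: 0.495
grip_force: 0.0
```

Call:
{"name": "step_arm", "arguments": {"plan": [[[0,0,0,0,-1],[0,0,0,0,-1],[0,0,0,0,-1],[0,0,0,0,-1],[0,0,0,0,-1],[0,0,0,0,-1],[0,0,0,0,-1],[0,0,0,0,-1]]]}}

```text
t: 14.87
eef_pos: [663.5, 93.0, 63.9]
tcp_rot: [3.142, -0.0, 1.57]
ft_force: [-0.5, 0.2, -0.0]
opening: 0.289
grip_force: 30.0
```

Call:
{"name": "step_arm", "arguments": {"plan": [[[0,0,-8,0,-1],[0,0,-25,0,-1],[0,0,-50,0,-1],[0,0,-80,0,-1],[0,0,-96,0,-1],[0,0,-96,0,-1],[0,0,-96,0,-1]]]}}

```text
t: 15.45
eef_pos: [663.5, 92.9, 160.6]
tcp_rot: [3.14, -0.0, 1.571]
ft_force: [0.3, 0.3, -0.7]
opening: 0.286
grip_force: 30.0
```

```bash
python3 - <<'E'
from h import *
upd(69.2,-2.5,4);upd(0,0,-96); st()
# look-at pose: camera sees hole; TCP ~97mm short of it along block x
th=1.417; p=np.array([539.3,293.2])-95*np.array([np.cos(th),np.sin(th)]); print(p)
go(*p,160,th,cmd())
E
```

```text
t 15.45 [663.5  92.9 160.6] [ 3.14  -0.     1.571] F [ 0.3  0.3 -0.7] op 0.286 cmd [663.482  92.956 159.96    1.571]
[524.74687925 199.32131937]
shift 106.3 -138.8 -0.0 turn 8.8 rows>= 4.2
```

Call:
{"name": "step_arm", "arguments": {"plan": [[[25,-33,0,2,-1],[50,-66,0,4,-1],[75,-99,0,6,-1],[95,-124,0,8,-1],[106.3,-138.8,0,8.8,-1],[106.3,-138.8,0,8.8,-1],[106.3,-138.8,0,8.8,-1],[106.3,-138.8,0,8.8,-1]]]}}

```text
t: 16.12
eef_pos: [525.1, 198.9, 159.2]
tcp_rot: [-3.141, 0.0, 1.417]
ft_force: [-0.3, -0.7, -1.9]
opening: 0.288
grip_force: 30.0
```

```bash
python3 - <<'E'
from h import *
upd(106.3,-138.8,0,8.8); st()
c,im=snap("wrist","w4"); h=proj(c,(539.3,293.2,58)); t=proj(c,(*cmd()[:2],114)); print(h,t)
a=cv2.resize(im[70:170,int(h[0])-65:int(h[0])+65],(400,300),interpolation=cv2.INTER_CUBIC)
b=cv2.resize(im[190:290,int(h[0])-65:int(h[0])+65],(400,300),interpolation=cv2.INTER_CUBIC)
cv2.imwrite("pics/c4.png",np.hstack([a,b])); print(int(h[0])-65)
E
```

```text
t 16.12 [525.1 198.9 159.2] [-3.141  0.     1.417] F [-0.3 -0.7 -1.9] op 0.288 cmd [524.712 199.295 159.96    1.417]
[312.61720642 101.29572119] [312.22190649 262.52787374]
247
```

View pics/c4.png

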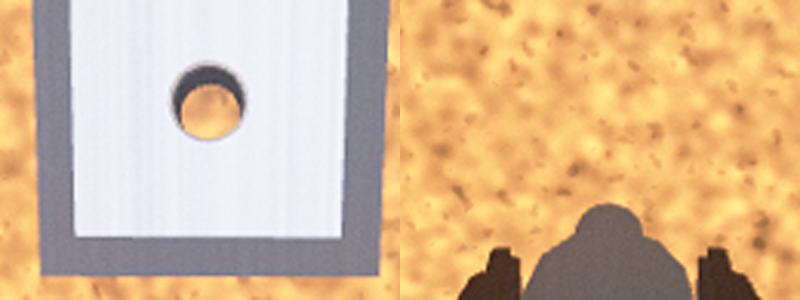

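```bash
python3 - <<'E'
from h import *
c=cal("wrist"); print(onz(c,(314.8,103.7),58)[:2])
go(539.4,293.0,112,1.417,cmd())
E
```

```text
[540.82570739 291.19817929]
shift 94.8 0.2 48.0 turn -0.0 rows>= 2.5
```

Call:
{"name": "step_arm", "arguments": {"plan": [[[25,0,0,0,-1],[50,0,5,0,-1],[75,0,20,0,-1],[94.5,0,40,0,-1],[94.5,0,46,0,-1],[94.5,0,46,0,-1],[94.5,0,46,0,-1],[94.5,0,46,0,-1]]]}}

```text
t: 16.83
eef_pos: [539.8, 291.6, 114.5]
tcp_rot: [3.141, -0.0, 1.416]
ft_force: [0.4, -0.3, -0.9]
opening: 0.287
grip_force: 30.0
```

Call:
{"name": "step_arm", "arguments": {"plan": [[[0,0,4,0,-1],[0,0,8,0,-1],[0,0,12,0,-1],[0,0,15,0,-1],[0,0,18,0,-1],[0,0,20,0,-1],[0,0,20,0,-1]]]}}

```text
t: 17.42
eef_pos: [539.0, 292.6, 93.4]
tcp_rot: [-3.141, 0.0, 1.417]
ft_force: [-0.1, 0.5, -0.8]
opening: 0.288
grip_force: 30.0
```

```bash
python3 - <<'E'
from h import *
upd(94.5,0,46);upd(0,0,20); st()
E
```

```text
t 17.42 [539.  292.6  93.4] [-3.141  0.     1.417] F [-0.1  0.5 -0.8] op 0.288 cmd [539.195 292.678  93.96    1.417]
```

Tip at about 48 mm with no contact force, so I'll keep going down to seat it.

Call:
{"name": "step_arm", "arguments": {"plan": [[[0,0,5,0,-1],[0,0,10,0,-1],[0,0,15,0,-1],[0,0,20,0,-1],[0,0,25,0,-1],[0,0,29,0,-1],[0,0,31,0,-1],[0,0,31,0,-1]]]}}

```text
t: 18.08
eef_pos: [539.0, 292.6, 62.3]
tcp_rot: [-3.141, 0.0, 1.417]
ft_force: [-0.2, 0.2, -1.2]
opening: 0.293
grip_force: 30.0
```

Call:
{"name": "step_arm", "arguments": {"plan": [[[0,0,1,0,-1],[0,0,2,0,-1],[0,0,2.5,0,-1],[0,0,2.5,0,-1],[0,0,2.5,0,-1],[0,0,2.5,0,-1],[0,0,2.5,0,-1]]]}}

```text
t: 18.67
eef_pos: [539.5, 292.7, 61.8]
tcp_rot: [3.14, -0.001, 1.417]
ft_force: [-2.2, -2.3, 9.7]
opening: 0.289
grip_force: 30.0
```

```bash
python3 - <<'E'
from h import *
upd(0,0,33.5); st()
E
```

```text
t 18.67 [539.5 292.7  61.8] [ 3.140e+00 -1.000e-03  1.417e+00] F [-2.2 -2.3  9.7] op 0.289 cmd [539.195 292.678  60.46    1.417]
```

```bash
python3 - <<'E'
from h import *
c=cmd(); c[2]=200; go(500,-217,200,0,c)
E
```

```text
shift -509.7 39.4 -0.0 turn 81.2 rows>= 12.3
```

Call:
{"name": "step_arm", "arguments": {"plan": [[[0,0,-1.5,0,-1],[0,0,-1.5,0,1],[0,0,-1.5,0,1],[0,0,-1.5,0,1],[0,0,-1.5,0,1],[0,0,-1.5,0,1],[0,0,-1.5,0,1],[0,0,-1.5,0,1]]]}}

```text
t: 19.33
eef_pos: [539.2, 292.7, 61.9]
tcp_rot: [-3.142, -0.0, 1.417]
ft_force: [-0.6, -0.3, -0.1]
opening: 0.726
grip_force: 0.0
```

Call:
{"name": "step_arm", "arguments": {"plan": [[[0,0,0,0,1],[0,0,-5,0,1],[0,0,-20,0,1],[0,0,-50,0,1],[0,0,-85,0,1],[0,0,-120,0,1],[0,0,-138,0,1],[0,0,-138,0,1]]]}}

```text
t: 20.0
eef_pos: [540.5, 293.3, 204.9]
tcp_rot: [3.135, -0.004, 1.417]
ft_force: [-0.7, 0.2, 0.4]
opening: 1.001
grip_force: 0.0
```

Call:
{"name": "step_arm", "arguments": {"plan": [[[-40,3,0,6.5,1],[-80,6,0,13,1],[-120,9,0,19.5,1],[-160,12,0,26,1],[-200,15,0,32.5,1],[-240,18,0,39,1],[-280,21,0,45.5,1],[-320,25,0,52,1]]]}}

```text
t: 20.67
eef_pos: [513.9, -29.1, 199.5]
tcp_rot: [-3.141, 0.001, 0.504]
ft_force: [1.0, -0.2, -1.3]
opening: 0.999
grip_force: 0.0
```

```bash
python3 - <<'E'
from h import *
upd(0,0,-1.5);upd(0,0,-138);upd(-320,25,0,52); st()
go(470,-217,190,0,cmd())
E
```

```text
t 20.67 [513.9 -29.1 199.5] [-3.141e+00  1.000e-03  5.040e-01] F [ 1.  -0.2 -1.3] op 0.999 cmd [ 5.14856e+02 -2.73730e+01  1.99960e+02  5.09000e-01]
shift -131.6 143.7 10.0 turn 29.2 rows>= 4.7
```

Call:
{"name": "step_arm", "arguments": {"plan": [[[-26,28,2,6,1],[-52,56,4,12,1],[-78,84,6,18,1],[-104,112,8,24,1],[-131.6,143.7,10,29.2,1],[-131.6,143.7,10,29.2,1],[-131.6,143.7,10,29.2,1],[-131.6,143.7,10,29.2,1]]]}}

```text
t: 21.33
eef_pos: [469.7, -216.7, 189.5]
tcp_rot: [-3.141, 0.001, -0.0]
ft_force: [0.4, -0.4, 0.7]
opening: 0.998
grip_force: 0.0
```

```bash
python3 - <<'E'
from h import *
upd(-131.6,143.7,10,29.2); st()
c,im=snap("wrist","w5"); print(proj(c,(523,-217,52)))
ct,t=snap("top","top5"); cs,s=snap("scene","scene5")
x,y=map(int,proj(cs,(539,292,70))); b=cv2.resize(s[y-45:y+45,x-60:x+60],(266,200)); x,y=map(int,proj(cs,(665,58,70))); d=cv2.resize(s[y-45:y+45,x-60:x+60],(266,200))
cv2.imwrite("pics/c5.png",np.hstack([cv2.resize(im,(533,400)),np.vstack([b,d])]))
E
```

```text
t 21.33 [ 469.7 -216.7  189.5] [-3.141e+00  1.000e-03 -0.000e+00] F [ 0.4 -0.4  0.7] op 0.998 cmd [ 470.033 -217.002  189.96    -0.   ]
[313.89028336 161.72837718]
```

View pics/c5.png

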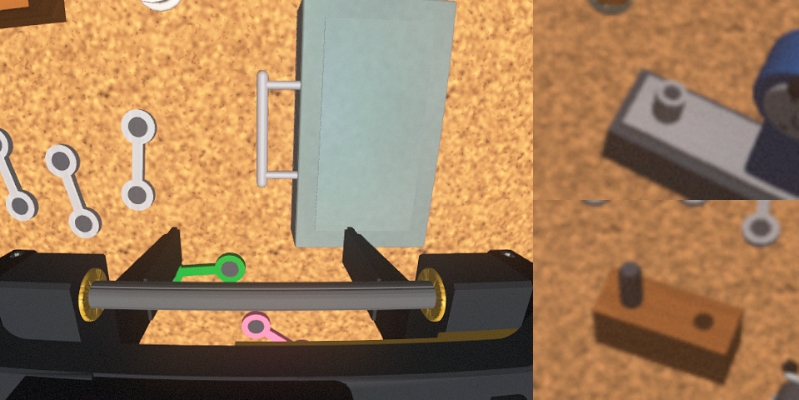

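The bar runs from about (314.6,87) to (314.6,221) in full-image pixels. The insets show the bolt seated on the foot plate and the drift upright in the stand.

```bash
python3 - <<'E'
from h import *
im=cv2.imread("pics/w5.png"); c=cal("wrist")
g=cv2.cvtColor(im,cv2.COLOR_BGR2HSV)
m=((g[...,1]<60)&(g[...,2]>120)).astype(np.uint8); m[:70]=0;m[240:]=0;m[:,:300]=0;m[:,352:]=0
ys,xs=np.nonzero(m); 
for y in (100,130,180,200):
    r=xs[ys==y]; print(y,r.min(),r.max())
b=m[:,300:328]; yy=np.nonzero(b.sum(1)>4)[0]; print("rows",yy.min(),yy.max())
for p in ((314.6,yy.min()),(314.6,yy.max())): print(onz(c,p,51)[:2])
for p in ((353.5,295),(362,5),(513,295),(547,5)): print("case",onz(c,p,53.5)[:2])
s=env.state(); print(s["eef_pos"],-c[2][:3,:3].T@c[2][:3,3])
E
```

```text
100 309 351
130 308 321
180 308 320
200 308 320
rows 85 223
[ 581.58477259 -216.44846952]
[ 473.28316861 -216.70717131]
case [ 409.3274269  -250.82184298]
case [ 637.54612751 -250.81652623]
case [ 408.51946175 -393.787028  ]
case [ 642.81609105 -390.24516321]
[ 470.26259568 -215.76470387  189.87819992] [ 548.67788855 -216.2331729   358.82074609]
```

Call:
{"name": "step_arm", "arguments": {"plan": [[[20,-1.5,20,0,-0.45],[40,-1.5,40,0,-0.45],[56,-1.5,65,0,-0.45],[56,-1.5,90,0,-0.45],[56,-1.5,90,0,-0.45],[56,-1.5,90,0,-0.45],[56,-1.5,90,0,-0.45],[56,-1.5,90,0,-0.45]]]}}

```text
t: 22.15
eef_pos: [526.4, -215.5, 101.6]
tcp_rot: [3.141, -0.002, 0.0]
ft_force: [0.4, -0.2, -0.2]
opening: 0.497
grip_force: 0.0
```

Call:
{"name": "step_arm", "arguments": {"plan": [[[0,0,0,0,-0.45],[0,0,0,0,-0.45],[0,0,0,0,-0.45],[0,0,0,0,-0.45],[0,0,0,0,-0.45]]]}}

```text
t: 22.57
eef_pos: [526.0, -215.6, 100.1]
tcp_rot: [3.142, -0.0, -0.0]
ft_force: [0.1, -0.1, -0.0]
opening: 0.276
grip_force: 0.0
```

```bash
python3 - <<'E'
from h import *
upd(56,-1.5,90); st()
E
```

```text
t 22.57 [ 526.  -215.6  100.1] [ 3.142 -0.    -0.   ] F [ 0.1 -0.1 -0. ] op 0.276 cmd [ 526.033 -215.517   99.96    -0.   ]
```

Down over the bar to TCP z about 33, then close.

Call:
{"name": "step_arm", "arguments": {"plan": [[[0,0,15,0,-0.45],[0,0,30,0,-0.45],[0,0,45,0,-0.45],[0,0,57,0,-0.45],[0,0,65,0,-0.45],[0,0,67,0,-0.45],[0,0,67,0,-0.45]]]}}

```text
t: 23.15
eef_pos: [525.9, -215.5, 32.6]
tcp_rot: [-3.141, 0.001, -0.0]
ft_force: [0.1, -0.4, -0.1]
opening: 0.276
grip_force: 0.0
```

Call:
{"name": "step_arm", "arguments": {"plan": [[[0,0,0,0,-1],[0,0,0,0,-1],[0,0,0,0,-1],[0,0,0,0,-1],[0,0,0,0,-1],[0,0,0,0,-1]]]}}

```text
t: 23.65
eef_pos: [526.4, -216.6, 33.6]
tcp_rot: [3.14, -0.002, -0.0]
ft_force: [-1.8, -7.8, 0.3]
opening: 0.105
grip_force: 30.0
```

```bash
python3 - <<'E'
from h import *
upd(0,0,67); st(); print(env.state()["grip_force"])
E
```

```text
t 23.65 [ 526.4 -216.6   33.6] [ 3.14e+00 -2.00e-03 -0.00e+00] F [-1.8 -7.8  0.3] op 0.105 cmd [ 526.033 -215.517   32.96    -0.   ]
30.013328790664673
```

```bash
python3 - <<'E'
from h import *
f=lambda L:np.array([-392+175*np.cos(L+.0229),45.5+175*np.sin(L+.0229)])
p0=f(0)
o=np.array([-1.5,0])
for seg in (np.arange(1,8)*.1,.7+np.arange(1,9)*.09,1.42+np.arange(1,7)*.075):
    rows=[[0,float(-(f(L)-p0)[0]) ,float(-(f(L)-p0)[1])] for L in seg]
    print(np.round(rows,0).tolist()); p0=f(seg[-1])
E
```

```text
[[0.0, 1.0, -17.0], [0.0, 4.0, -35.0], [0.0, 9.0, -52.0], [0.0, 15.0, -68.0], [0.0, 23.0, -83.0], [0.0, 33.0, -98.0], [0.0, 44.0, -112.0]]
[[0.0, 11.0, -11.0], [0.0, 23.0, -22.0], [0.0, 36.0, -31.0], [0.0, 49.0, -39.0], [0.0, 63.0, -46.0], [0.0, 78.0, -51.0], [0.0, 93.0, -55.0], [0.0, 109.0, -58.0]]
[[0.0, 13.0, -1.0], [0.0, 26.0, -1.0], [0.0, 39.0, -1.0], [0.0, 52.0, 1.0], [0.0, 65.0, 4.0], [0.0, 78.0, 8.0]]
```

Call:
{"name": "step_arm", "arguments": {"plan": [[[0,2.5,-17,0,-1],[0,5.5,-35,0,-1],[0,10,-52,0,-1],[0,16.5,-68,0,-1],[0,24.5,-83,0,-1],[0,34.5,-98,0,-1],[0,45.5,-112,0,-1],[0,45.5,-112,0,-1]]]}}

```text
t: 24.32
eef_pos: [525.8, -260.4, 148.3]
tcp_rot: [-3.14, -0.001, -0.001]
ft_force: [-1.9, 17.4, 12.8]
opening: 0.102
grip_force: 30.0
```

```bash
python3 - <<'E'
from h import *
upd(0,45.5,-112); st()
E
```

```text
t 24.32 [ 525.8 -260.4  148.3] [-3.14e+00 -1.00e-03 -1.00e-03] F [-1.9 17.4 12.8] op 0.102 cmd [ 526.02  -261.017  144.96    -0.   ]
```

Call:
{"name": "step_arm", "arguments": {"plan": [[[0,9,-13,0,-1],[0,21,-24,0,-1],[0,34,-33,0,-1],[0,47,-41,0,-1],[0,61,-48,0,-1],[0,76,-53,0,-1],[0,91,-57,0,-1],[0,107,-60,0,-1]]]}}

```text
t: 24.98
eef_pos: [525.3, -368.1, 206.2]
tcp_rot: [-3.141, 0.001, -0.0]
ft_force: [-3.6, 1.4, 2.8]
opening: 0.106
grip_force: 30.0
```

```bash
python3 - <<'E'
from h import *
upd(0,107,-60); st()
E
```

```text
t 24.98 [ 525.3 -368.1  206.2] [-3.141e+00  1.000e-03 -0.000e+00] F [-3.6  1.4  2.8] op 0.106 cmd [ 525.991 -368.017  204.96    -0.   ]
```

Call:
{"name": "step_arm", "arguments": {"plan": [[[0,13,-1,0,-1],[0,26,-1,0,-1],[0,39,-1,0,-1],[0,52,1,0,-1],[0,65,4,0,-1],[0,76,7,0,-1],[0,76,7,0,-1]]]}}

```text
t: 25.57
eef_pos: [525.0, -446.0, 197.7]
tcp_rot: [3.141, 0.001, -0.002]
ft_force: [-5.3, -1.1, 4.4]
opening: 0.106
grip_force: 30.0
```

Call:
{"name": "step_arm", "arguments": {"plan": [[[0,0,0,0,-0.4],[0,0,0,0,-0.4],[0,0,0,0,-0.4],[0,0,0,0,-0.4],[0,0,-5,0,-0.4],[0,0,-20,0,-0.4],[0,0,-40,0,-0.4],[0,0,-60,0,-0.4]]]}}

```text
t: 26.23
eef_pos: [526.0, -443.6, 258.8]
tcp_rot: [-3.141, 0.0, 0.0]
ft_force: [-0.5, -0.0, -0.3]
opening: 0.299
grip_force: 0.0
```

```bash
python3 - <<'E'
from h import *
upd(0,76,7);upd(0,0,-60); st()
# aim: look at the spanner nearest the case
go(420,-75,190,0,cmd())
E
```

```text
t 26.23 [ 526.  -443.6  258.8] [-3.141  0.     0.   ] F [-0.5 -0.  -0.3] op 0.299 cmd [ 525.97  -444.017  257.96    -0.   ]
shift -106.1 -369.0 68.0 turn -0.0 rows>= 9.4
```

Call:
{"name": "step_arm", "arguments": {"plan": [[[0,-30,0,0,0],[-10,-65,0,0,0],[-20,-105,0,0,0],[-30,-145,0,0,0],[-40,-185,5,0,0],[-50,-225,10,0,0],[-60,-265,15,0,0],[-70,-300,20,0,0]]]}}

```text
t: 26.9
eef_pos: [455.1, -141.7, 238.3]
tcp_rot: [3.142, -0.001, 0.0]
ft_force: [0.8, 1.2, 1.1]
opening: 0.497
grip_force: 0.0
```

Call:
{"name": "step_arm", "arguments": {"plan": [[[-12,-36,5,0,0],[-25,-72,10,0,0],[-38,-108,15,0,0],[-51,-144,18,0,0],[-51,-144,18,0,0],[-51,-144,18,0,0],[-51,-144,18,0,0]]]}}

```text
t: 27.48
eef_pos: [405.6, 0.0, 220.5]
tcp_rot: [3.141, -0.001, 0.001]
ft_force: [-0.5, -0.6, -0.1]
opening: 0.494
grip_force: 0.0
```

```bash
python3 - <<'E'
from h import *
upd(-70,-300,20);upd(-51,-144,18); st()
c,im=snap("wrist","w6"); ct,t=snap("top","top6"); cs,s=snap("scene","scene6")
cv2.imwrite("pics/c6.png",np.hstack([cv2.resize(im,(400,300)),cv2.resize(s,(400,300))]))
def find(c,im,box):
    g=cv2.cvtColor(im,cv2.COLOR_BGR2HSV); m=((g[...,1]<70)&(g[...,2]>90)).astype(np.uint8)
    k=np.zeros_like(m); x0,y0,x1,y1=box; k[y0:y1,x0:x1]=m[y0:y1,x0:x1]
    for q in cv2.findContours(k,cv2.RETR_EXTERNAL,cv2.CHAIN_APPROX_NONE)[0]:
        if cv2.contourArea(q)>150:
            w=np.array([onz(c,p[0],8)[:2] for p in q],np.float32); r=cv2.minAreaRect(w); b=cv2.boxPoints(r); e=[b[1]-b[0],b[2]-b[1]]; e=max(e,key=np.linalg.norm)
            print(np.round(r[0],1),np.round(r[1],1),"ang",np.degrees(np.arctan2(e[1],e[0])).round(1), cv2.boundingRect(q))
print("wrist");find(c,im,(0,0,640,300)); print("top"); find(ct,t,(255,215,375,300))
E
```

```text
t 27.48 [405.6   0.  220.5] [ 3.141e+00 -1.000e-03  1.000e-03] F [-0.5 -0.6 -0.1] op 0.494 cmd [ 4.05093e+02  1.60000e-02  2.19960e+02 -0.00000e+00]
wrist
[350.5 -99.1] [20.6 20.3] ang 90.0 (397, 251, 20, 19)
[ 356.5 -177.1] [21.4 19.7] ang 7.4 (470, 245, 19, 20)
[376.6 228.5] [46.6 46.8] ang -9.8 (78, 215, 43, 43)
[393.  189.8] [48.5 25.4] ang 20.2 (111, 202, 34, 45)
[453.8   6.4] [115.7  38.2] ang 12.1 (279, 101, 55, 117)
[475.3  85.9] [115.3  38.9] ang 13.4 (194, 79, 62, 118)
[490.  -75.7] [ 38.6 115.7] ang -6.5 (367, 61, 52, 123)
[542.7 296.7] [29.1 89.2] ang -9.2 (0, 26, 27, 96)
[ 501.2 -297.2] [222.3  75.2] ang 10.6 (575, 0, 65, 218)
[ 508.2 -250.3] [  2.8 200.8] ang -0.4 (551, 0, 30, 209)
top
[429.6   5. ] [131.2  52.5] ang 80.8 (285, 259, 48, 26)
[516.5 -78.7] [63.9 35.9] ang 0.7 (333, 229, 14, 24)
```

View pics/c6.png

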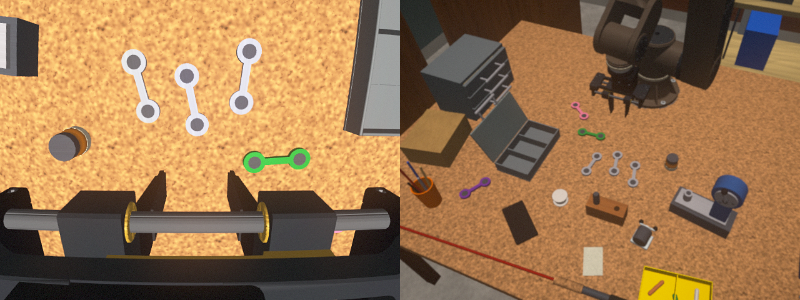

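```bash
python3 - <<'E'
from h import *
go(490.8,-74.4,60,-.113,cmd())
E
```

```text
shift 85.7 74.4 160.0 turn 6.5 rows>= 4.7
```

Call:
{"name": "step_arm", "arguments": {"plan": [[[20,18,20,3,0],[42,37,50,6.5,0],[64,56,85,6.5,0],[85.7,74.4,120,6.5,0],[85.7,74.4,150,6.5,0],[85.7,74.4,160,6.5,0],[85.7,74.4,160,6.5,0]]]}}

```text
t: 28.22
eef_pos: [489.2, -74.9, 57.6]
tcp_rot: [-3.14, 0.006, -0.116]
ft_force: [-0.5, 0.0, 0.4]
opening: 0.5
grip_force: 0.0
```

Call:
{"name": "step_arm", "arguments": {"plan": [[[0,0,15,0,0],[0,0,30,0,0],[0,0,42,0,0],[0,0,51,0,0],[0,0,55,0,0],[0,0,57.5,0,0],[0,0,57.5,0,0],[0,0,57.5,0,-1]]]}}

```text
t: 28.88
eef_pos: [491.0, -74.5, 3.1]
tcp_rot: [3.142, -0.001, -0.114]
ft_force: [-0.2, 0.1, -0.5]
opening: 0.471
grip_force: 0.0
```

Call:
{"name": "step_arm", "arguments": {"plan": [[[0,0,0,0,-1],[0,0,0,0,-1],[0,0,0,0,-1],[0,0,0,0,-1],[0,0,0,0,-1],[0,0,0,0,-1],[0,0,0,0,-1],[0,0,0,0,-1]]]}}

```text
t: 29.55
eef_pos: [490.8, -74.4, 2.5]
tcp_rot: [-3.142, -0.0, -0.114]
ft_force: [-0.6, -0.5, 3.0]
opening: 0.12
grip_force: 30.0
```

```bash
python3 - <<'E'
from h import *
upd(85.7,74.4,160,6.5);upd(0,0,57.5); st(); print(env.state()["grip_force"])
c=cmd(); c[2]=150; go(525,-300,150,np.pi/2,c)
E
```

```text
t 29.55 [490.8 -74.4   2.5] [-3.142 -0.    -0.114] F [-0.6 -0.5  3. ] op 0.12 cmd [ 4.90772e+02 -7.44070e+01  2.46000e+00 -1.14000e-01]
30.00046133995056
shift 59.6 220.3 -0.0 turn -96.5 rows>= 13.5
```

Call:
{"name": "step_arm", "arguments": {"plan": [[[0,0,-10,0,-1],[0,0,-45,0,-1],[0,0,-85,-7,-1],[0,10,-125,-14,-1],[5,40,-150,-21,-1],[10,75,-170,-28,-1],[15,110,-185,-35,-1],[20,145,-195,-42,-1]]]}}

```text
t: 30.22
eef_pos: [494.1, -222.1, 200.2]
tcp_rot: [3.139, -0.001, 0.626]
ft_force: [0.3, -0.5, -1.9]
opening: 0.123
grip_force: 30.0
```

```bash
python3 - <<'E'
from h import *
upd(20,145,-195,-42); st()
go(525,-321,230,np.pi/2,cmd())
E
```

```text
t 30.22 [ 494.1 -222.1  200.2] [ 3.139e+00 -1.000e-03  6.260e-01] F [ 0.3 -0.5 -1.9] op 0.123 cmd [ 494.189 -220.74   197.46     0.619]
shift -33.1 99.5 -32.5 turn -54.5 rows>= 7.6
```

Call:
{"name": "step_arm", "arguments": {"plan": [[[-4,12,-4,-7,-1],[-8,25,-8,-14,-1],[-12,38,-12,-21,-1],[-16,50,-16,-28,-1],[-20,62,-20,-35,-1],[-24,75,-24,-42,-1],[-28,87,-28,-49,-1],[-33.1,99.5,-32.5,-54.5,-1]]]}}

```text
t: 30.88
eef_pos: [524.8, -321.2, 230.6]
tcp_rot: [-3.141, -0.0, 1.577]
ft_force: [1.0, 0.0, -1.2]
opening: 0.121
grip_force: 30.0
```

Call:
{"name": "step_arm", "arguments": {"plan": [[[0,0,0,0,-1],[0,0,0,0,-1],[0,0,0,0,-1]]]}}

```text
t: 31.13
eef_pos: [524.5, -320.2, 229.8]
tcp_rot: [-3.141, -0.001, 1.568]
ft_force: [-0.0, -0.1, -0.9]
opening: 0.12
grip_force: 30.0
```

```bash
python3 - <<'E'
from h import *
upd(-33.1,99.5,-32.5,-54.5); st()
c,im=snap("wrist","w7")
E
```

```text
t 31.13 [ 524.5 -320.2  229.8] [-3.141e+00 -1.000e-03  1.568e+00] F [-0.  -0.1 -0.9] op 0.12 cmd [ 524.993 -320.975  229.96     1.571]
```

View pics/w7.png

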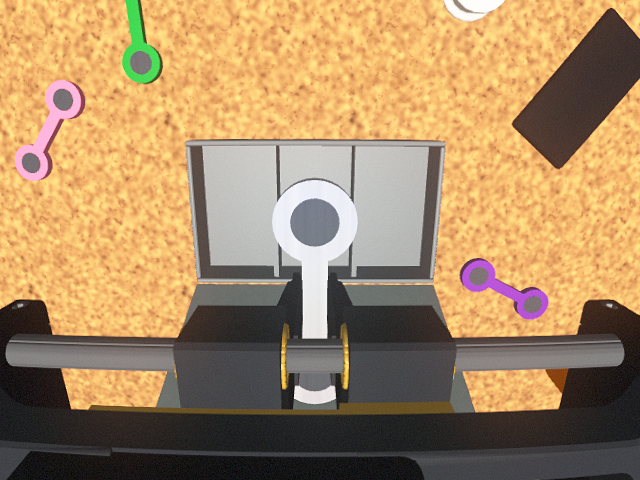

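```bash
python3 - <<'E'
from h import *
c=cal("wrist")
P=[onz(c,p,45)[:2] for p in ((187,142),(445,141),(197,282),(433,282))]
for p in P: print(p.round(1))
print("mean",np.mean(P,0), "axis", P[1]-P[0])
for p in ((278,147),(352.5,147)): print("div",onz(c,p,39)[:2])
print("ring",onz(c,(315,222),235.5)[:2])
m=np.mean(P,0)-[1.9,-1]; print("case ctr cmd frame",m)
E
```

```text
[ 409.3 -253.5]
[ 644.6 -253.1]
[ 406.9 -390.7]
[ 644.7 -391.2]
mean [ 526.3787725  -322.09343802] axis [235.28976072   0.40027503]
div [ 491.87589891 -259.00375234]
div [ 560.69310158 -259.15310976]
ring [ 525.75599743 -282.75340618]
case ctr cmd frame [ 524.4787725  -321.09343802]
```

Call:
{"name": "step_arm", "arguments": {"plan": [[[0,0,35,0,-1],[0,0,70,0,-1],[0,0,105,0,-1],[0,0,135,0,-1],[0,0,160,0,-1],[0,0,180,0,-1],[0,0,195,0,-1],[0,0,205,0,-1]]]}}

```text
t: 31.85
eef_pos: [524.4, -319.9, 23.2]
tcp_rot: [-3.14, -0.002, 1.569]
ft_force: [-0.8, -0.6, -1.9]
opening: 0.123
grip_force: 30.0
```

Call:
{"name": "step_arm", "arguments": {"plan": [[[0,0,5,0,-1],[0,0,10,0,-1],[0,0,14,0,-1],[0,0,16.5,0,-1],[0,0,16.5,0,-1],[0,0,16.5,0,-1]]]}}

```text
t: 32.35
eef_pos: [525.1, -321.1, 8.8]
tcp_rot: [3.141, 0.0, 1.57]
ft_force: [0.3, -0.6, -0.5]
opening: 0.125
grip_force: 30.0
```

Call:
{"name": "step_arm", "arguments": {"plan": [[[0,0,0,0,-0.3],[0,0,0,0,-0.3],[0,0,0,0,-0.3],[0,0,0,0,-0.3],[0,0,0,0,-0.3],[0,0,0,0,-0.3]]]}}

```text
t: 32.85
eef_pos: [525.0, -321.0, 8.5]
tcp_rot: [3.141, 0.0, 1.571]
ft_force: [0.1, 0.4, -0.7]
opening: 0.35
grip_force: 0.0
```

Call:
{"name": "step_arm", "arguments": {"plan": [[[0,0,-10,0,-0.3],[0,0,-40,0,-0.3],[0,0,-80,0,0],[0,0,-120,0,0],[0,0,-150,0,0],[0,0,-175,0,0],[0,0,-190,0,0],[0,0,-190,0,0]]]}}

```text
t: 33.52
eef_pos: [525.9, -321.6, 202.8]
tcp_rot: [3.137, 0.004, 1.571]
ft_force: [-0.1, 0.0, -0.6]
opening: 0.498
grip_force: 0.0
```

```bash
python3 - <<'E'
from h import *
upd(0,0,205);upd(0,0,16.5);upd(0,0,-190); st()
# view pose for B and C
go(400,45,215,0.2,cmd())
E
```

```text
t 33.52 [ 525.9 -321.6  202.8] [3.137 0.004 1.571] F [-0.1  0.  -0.6] op 0.498 cmd [ 524.993 -320.975  198.46     1.571]
shift 365.9 -125.1 -16.5 turn 78.5 rows>= 11.0
```

Call:
{"name": "step_arm", "arguments": {"plan": [[[32,-11,0,7,0],[65,-22,0,14,0],[97,-33,0,21,0],[130,-44,0,28,0],[162,-55,0,35,0],[195,-66,0,42,0],[227,-77,0,49,0],[260,-89,-16.5,56,0]]]}}

```text
t: 34.18
eef_pos: [434.0, -59.4, 212.5]
tcp_rot: [-3.138, 0.003, 0.587]
ft_force: [1.1, 0.1, -0.8]
opening: 0.5
grip_force: 0.0
```

```bash
python3 - <<'E'
from h import *
upd(260,-89,-16.5,56)
go(405,45,215,0.2,cmd())
E
```

```text
shift 33.5 -105.2 -0.0 turn 22.5 rows>= 3.1
```

Call:
{"name": "step_arm", "arguments": {"plan": [[[8,-26,0,6,0],[16,-52,0,12,0],[24,-78,0,18,0],[33.5,-105.2,0,22.5,0],[33.5,-105.2,0,22.5,0],[33.5,-105.2,0,22.5,0],[33.5,-105.2,0,22.5,0]]]}}

```text
t: 34.77
eef_pos: [405.0, 44.6, 214.6]
tcp_rot: [-3.142, 0.0, 0.203]
ft_force: [-0.0, -1.0, 0.8]
opening: 0.502
grip_force: 0.0
```

```bash
cat >> h.py <<'E'
def find(c,im,box,z=8):
    g=cv2.cvtColor(im,cv2.COLOR_BGR2HSV); m=((g[...,1]<70)&(g[...,2]>90)).astype(np.uint8)
    k=np.zeros_like(m); x0,y0,x1,y1=box; k[y0:y1,x0:x1]=m[y0:y1,x0:x1]
    for q in cv2.findContours(k,cv2.RETR_EXTERNAL,cv2.CHAIN_APPROX_NONE)[0]:
        if cv2.contourArea(q)>150:
            w=np.array([onz(c,p[0],z)[:2] for p in q],np.float32); r=cv2.minAreaRect(w); b=cv2.boxPoints(r); e=[b[1]-b[0],b[2]-b[1]]; e=max(e,key=np.linalg.norm)
            if 95<max(r[1])<140: print(np.round(r[0],1),np.round(r[1],1),"ang",np.degrees(np.arctan2(e[1],e[0])).round(1), cv2.boundingRect(q))
E
python3 - <<'E'
from h import *
upd(33.5,-105.2,0,22.5); st()
c,im=snap("wrist","w8"); find(c,im,(0,0,640,300))
E
```

```text
t 34.77 [405.   44.6 214.6] [-3.142  0.     0.203] F [-0.  -1.   0.8] op 0.502 cmd [4.05041e+02 4.50060e+01 2.14960e+02 2.00000e-01]
[ 440.8 -289.3] [111.9  42.8] ang 25.6 (604, 186, 36, 97)
[454.1   7. ] [114.8  38.3] ang 11.9 (341, 108, 42, 119)
[475.4  86.8] [115.5  37.6] ang 13.5 (263, 66, 44, 125)
[534.6 326.7] [100.   62.3] ang 82.0 (0, 0, 103, 68)
```

```bash
python3 - <<'E'
from h import *
go(454.7,8,60,.209,cmd())
E
```

```text
shift 41.3 46.2 155.0 turn -0.5 rows>= 4.0
```

Call:
{"name": "step_arm", "arguments": {"plan": [[[14,15,20,-0.5,0],[28,31,50,-0.5,0],[41.3,46.2,85,-0.5,0],[41.3,46.2,115,-0.5,0],[41.3,46.2,140,-0.5,0],[41.3,46.2,155,-0.5,0],[41.3,46.2,155,-0.5,0]]]}}

```text
t: 35.4
eef_pos: [453.6, 6.7, 57.0]
tcp_rot: [-3.14, 0.005, 0.209]
ft_force: [0.1, -1.0, -0.5]
opening: 0.499
grip_force: 0.0
```

Call:
{"name": "step_arm", "arguments": {"plan": [[[0,0,15,0,0],[0,0,30,0,0],[0,0,42,0,0],[0,0,51,0,0],[0,0,55,0,0],[0,0,57.5,0,0],[0,0,57.5,0,0],[0,0,57.5,0,-1]]]}}

```text
t: 36.07
eef_pos: [455.0, 7.7, 2.8]
tcp_rot: [3.141, -0.001, 0.21]
ft_force: [-0.3, 0.2, 0.0]
opening: 0.468
grip_force: 0.0
```

Call:
{"name": "step_arm", "arguments": {"plan": [[[0,0,0,0,-1],[0,0,0,0,-1],[0,0,0,0,-1],[0,0,0,0,-1],[0,0,0,0,-1],[0,0,0,0,-1],[0,0,0,0,-1],[0,0,0,0,-1]]]}}

```text
t: 36.73
eef_pos: [454.8, 7.8, 2.4]
tcp_rot: [-3.142, -0.0, 0.21]
ft_force: [-0.2, 0.4, 3.7]
opening: 0.124
grip_force: 30.0
```

Call:
{"name": "step_arm", "arguments": {"plan": [[[0,0,-10,0,-1],[0,0,-45,0,-1],[0,0,-85,-7,-1],[0,10,-115,-14,-1],[0,40,-130,-21,-1],[0,75,-140,-28,-1],[0,110,-145,-35,-1],[0,145,-147.5,-42,-1]]]}}

```text
t: 37.4
eef_pos: [485.0, -134.7, 150.9]
tcp_rot: [3.14, -0.0, 0.943]
ft_force: [0.7, 1.7, -1.4]
opening: 0.122
grip_force: 30.0
```

```bash
python3 - <<'E'
from h import *
upd(41.3,46.2,155,-.5);upd(0,0,57.5);upd(0,145,-147.5,-42); st(); print(env.state()["grip_force"])
go(602.8,-321,150,np.pi/2,cmd())
E
```

```text
t 37.4 [ 485.  -134.7  150.9] [ 3.14  -0.     0.943] F [ 0.7  1.7 -1.4] op 0.122 cmd [ 484.82  -133.886  149.96     0.942]
29.999537765979767
shift -82.0 205.5 -0.0 turn -36.0 rows>= 5.3
```

Call:
{"name": "step_arm", "arguments": {"plan": [[[-13,34,0,-6,-1],[-26,68,0,-12,-1],[-40,102,0,-18,-1],[-54,136,0,-24,-1],[-68,170,0,-30,-1],[-82,205.5,0,-36,-1],[-82,205.5,0,-36,-1],[-82,205.5,0,-36,-1]]]}}

```text
t: 38.07
eef_pos: [601.5, -322.2, 148.3]
tcp_rot: [-3.14, -0.001, 1.563]
ft_force: [-0.8, 0.4, -1.0]
opening: 0.118
grip_force: 30.0
```

Call:
{"name": "step_arm", "arguments": {"plan": [[[0,0,20,0,-1],[0,0,45,0,-1],[0,0,70,0,-1],[0,0,92,0,-1],[0,0,110,0,-1],[0,0,124,0,-1],[0,0,132,0,-1],[0,0,136,0,-1]]]}}

```text
t: 38.73
eef_pos: [601.3, -320.3, 12.9]
tcp_rot: [-3.14, -0.001, 1.565]
ft_force: [0.6, 0.6, -0.2]
opening: 0.122
grip_force: 30.0
```

Call:
{"name": "step_arm", "arguments": {"plan": [[[0,0,3,0,-1],[0,0,5.5,0,-1],[0,0,5.5,0,-0.3],[0,0,5.5,0,-0.3],[0,0,5.5,0,-0.3],[0,0,5.5,0,-0.3],[0,0,5.5,0,-0.3],[0,0,5.5,0,-0.3]]]}}

```text
t: 39.4
eef_pos: [601.8, -321.2, 8.5]
tcp_rot: [3.141, 0.0, 1.565]
ft_force: [-0.2, 0.8, 0.6]
opening: 0.348
grip_force: 0.0
```

Call:
{"name": "step_arm", "arguments": {"plan": [[[0,0,-10,0,-0.3],[0,0,-40,0,-0.3],[0,0,-80,0,0],[0,0,-120,0,0],[0,0,-150,0,0],[0,0,-175,0,0],[0,0,-190,0,0],[0,0,-190,0,0]]]}}

```text
t: 40.07
eef_pos: [602.7, -321.7, 203.1]
tcp_rot: [3.136, 0.004, 1.565]
ft_force: [0.2, 0.1, 0.1]
opening: 0.496
grip_force: 0.0
```

```bash
python3 - <<'E'
from h import *
upd(-82,205.5,0,-36);upd(0,0,136);upd(0,0,5.5);upd(0,0,-190); st()
go(410,88,198,0.235,cmd())
E
```

```text
t 40.07 [ 602.7 -321.7  203.1] [3.136 0.004 1.565] F [0.2 0.1 0.1] op 0.496 cmd [ 602.823 -321.048  198.46     1.571]
shift 409.0 -192.9 0.5 turn 76.5 rows>= 10.8
```

```bash
echo '[601.8,-321.1,198.46,1.565]' > cmd.json; python3 - <<'E'
from h import *
go(410,88,198,0.235,cmd())
E
```

```text
shift 408.0 -194.2 0.5 turn 76.2 rows>= 10.8
```

Call:
{"name": "step_arm", "arguments": {"plan": [[[36,-17,0,6.5,0],[72,-34,0,13,0],[108,-51,0,20,0],[145,-68,0,26,0],[181,-85,0,33,0],[217,-102,0,40,0],[254,-119,0,46,0],[290,-136,-8,53,0]]]}}

```text
t: 40.73
eef_pos: [465.7, -29.4, 204.7]
tcp_rot: [-3.139, 0.002, 0.637]
ft_force: [0.3, 0.6, 1.0]
opening: 0.502
grip_force: 0.0
```

```bash
python3 - <<'E'
from h import *
upd(290,-136,-8,53); st()
go(415,80,205,0.235,cmd())
E
```

```text
t 40.73 [465.7 -29.4 204.7] [-3.139e+00  2.000e-03  6.370e-01] F [0.3 0.6 1. ] op 0.502 cmd [467.483 -30.317 206.46    0.64 ]
shift 23.8 -119.8 1.5 turn 23.2 rows>= 3.2
```

Call:
{"name": "step_arm", "arguments": {"plan": [[[6,-30,0,6,0],[12,-60,0,12,0],[18,-90,0,18,0],[23.8,-119.8,1.5,23.2,0],[23.8,-119.8,1.5,23.2,0],[23.8,-119.8,1.5,23.2,0],[23.8,-119.8,1.5,23.2,0]]]}}

```text
t: 41.32
eef_pos: [415.3, 78.8, 204.5]
tcp_rot: [3.142, 0.0, 0.24]
ft_force: [-0.2, -0.1, 0.8]
opening: 0.499
grip_force: 0.0
```

```bash
python3 - <<'E'
from h import *
upd(23.8,-119.8,1.5,23.2); st()
c,im=snap("wrist","w9"); find(c,im,(0,0,640,300))
go(476.2,88.2,60,.235,cmd())
E
```

```text
t 41.32 [415.3  78.8 204.5] [3.142 0.    0.24 ] F [-0.2 -0.1  0.8] op 0.499 cmd [4.15032e+02 7.99890e+01 2.04960e+02 2.35000e-01]
[475.5  87. ] [115.4  37.6] ang 13.3 (300, 84, 42, 126)
[540.5 338.9] [133.7  71. ] ang 81.7 (0, 0, 146, 79)
shift 61.4 6.3 145.0 turn 0.0 rows>= 3.8
```

Call:
{"name": "step_arm", "arguments": {"plan": [[[20,2,20,0,0],[40,4,50,0,0],[61.4,6,85,0,0],[61.4,6,115,0,0],[61.4,6,135,0,0],[61.4,6,145,0,0],[61.4,6,145,0,0]]]}}

```text
t: 41.95
eef_pos: [475.6, 86.5, 57.1]
tcp_rot: [-3.141, 0.004, 0.237]
ft_force: [0.1, 0.4, 0.6]
opening: 0.498
grip_force: 0.0
```

Call:
{"name": "step_arm", "arguments": {"plan": [[[0,0,15,0,0],[0,0,30,0,0],[0,0,42,0,0],[0,0,51,0,0],[0,0,55,0,0],[0,0,57.5,0,0],[0,0,57.5,0,0],[0,0,57.5,0,-1]]]}}

```text
t: 42.62
eef_pos: [476.6, 87.6, 2.6]
tcp_rot: [3.142, -0.001, 0.238]
ft_force: [-0.2, 0.4, 0.1]
opening: 0.47
grip_force: 0.0
```

Call:
{"name": "step_arm", "arguments": {"plan": [[[0,0,0,0,-1],[0,0,0,0,-1],[0,0,0,0,-1],[0,0,0,0,-1],[0,0,0,0,-1],[0,0,0,0,-1],[0,0,0,0,-1],[0,0,0,0,-1]]]}}

```text
t: 43.28
eef_pos: [476.3, 87.7, 2.2]
tcp_rot: [-3.142, -0.0, 0.238]
ft_force: [-0.8, 0.3, 2.9]
opening: 0.122
grip_force: 30.0
```

Call:
{"name": "step_arm", "arguments": {"plan": [[[0,0,-10,0,-1],[0,0,-45,0,-1],[0,0,-85,-7,-1],[0,10,-115,-14,-1],[0,40,-130,-21,-1],[0,75,-140,-28,-1],[0,110,-145,-35,-1],[0,145,-147.5,-42,-1]]]}}

```text
t: 43.95
eef_pos: [510.2, -53.0, 151.3]
tcp_rot: [3.14, -0.001, 0.966]
ft_force: [0.1, 0.7, -1.6]
opening: 0.125
grip_force: 30.0
```

```bash
python3 - <<'E'
from h import *
upd(61.4,6,145);upd(0,0,57.5);upd(0,145,-147.5,-42); st(); print(env.state()["grip_force"])
go(446.5,-321,150,np.pi/2,cmd())
E
```

```text
t 43.95 [510.2 -53.  151.3] [ 3.14e+00 -1.00e-03  9.66e-01] F [ 0.1  0.7 -1.6] op 0.125 cmd [509.911 -52.558 149.96    0.968]
30.00072419643402
shift -257.1 99.9 -0.0 turn -34.5 rows>= 6.6
```

Call:
{"name": "step_arm", "arguments": {"plan": [[[-32,12,0,-5,-1],[-66,26,0,-10,-1],[-100,39,0,-15,-1],[-134,52,0,-20,-1],[-168,65,0,-25,-1],[-202,78,0,-30,-1],[-230,89,0,-34.5,-1],[-257.1,99.9,0,-34.5,-1]]]}}

```text
t: 44.62
eef_pos: [443.3, -321.1, 150.0]
tcp_rot: [-3.141, -0.0, 1.566]
ft_force: [0.8, 0.3, -1.0]
opening: 0.125
grip_force: 30.0
```

Call:
{"name": "step_arm", "arguments": {"plan": [[[0,0,0,0,-1],[0,0,0,0,-1]]]}}

```text
t: 44.78
eef_pos: [443.6, -320.5, 149.7]
tcp_rot: [-3.141, -0.0, 1.559]
ft_force: [0.1, 0.9, -1.9]
opening: 0.123
grip_force: 30.0
```

```bash
python3 - <<'E'
from h import *
upd(-257.1,99.9,0,-34.5); st()
E
```

```text
t 44.78 [ 443.6 -320.5  149.7] [-3.141 -0.     1.559] F [ 0.1  0.9 -1.9] op 0.123 cmd [ 446.468 -320.99   149.96     1.57 ]
```

Call:
{"name": "step_arm", "arguments": {"plan": [[[0,2.5,20,-0.6,-1],[0,2.5,45,-0.6,-1],[0,2.5,70,-0.6,-1],[0,2.5,92,-0.6,-1],[0,2.5,110,-0.6,-1],[0,2.5,124,-0.6,-1],[0,2.5,132,-0.6,-1],[0,2.5,136,-0.6,-1]]]}}

```text
t: 45.45
eef_pos: [446.8, -318.4, 12.8]
tcp_rot: [-3.14, -0.001, 1.573]
ft_force: [0.1, -0.0, -0.2]
opening: 0.121
grip_force: 30.0
```

Call:
{"name": "step_arm", "arguments": {"plan": [[[0,0,3,0,-1],[0,0,5.5,0,-1],[0,0,5.5,0,-0.3],[0,0,5.5,0,-0.3],[0,0,5.5,0,-0.3],[0,0,5.5,0,-0.3],[0,0,5.5,0,-0.3],[0,0,5.5,0,-0.3]]]}}

```text
t: 46.12
eef_pos: [446.9, -319.6, 8.2]
tcp_rot: [3.141, 0.0, 1.572]
ft_force: [0.3, 0.1, 0.1]
opening: 0.35
grip_force: 0.0
```

Call:
{"name": "step_arm", "arguments": {"plan": [[[0,0,-10,0,-0.3],[0,0,-40,0,-0.3],[0,0,-80,0,0],[0,0,-120,0,0],[0,0,-150,0,0],[0,0,-190,0,0],[0,0,-220,0,0],[0,0,-220,0,0]]]}}

```text
t: 46.78
eef_pos: [448.2, -320.7, 234.8]
tcp_rot: [3.134, 0.007, 1.572]
ft_force: [0.2, 0.3, -0.0]
opening: 0.493
grip_force: 0.0
```

Call:
{"name": "step_arm", "arguments": {"plan": [[[40,0,0,0,0],[80,0,0,0,0],[120,0,0,0,0],[160,0,0,0,0],[160,0,0,0,0],[160,0,0,0,0]]]}}

```text
t: 47.28
eef_pos: [446.5, -157.9, 228.5]
tcp_rot: [3.141, 0.0, 1.575]
ft_force: [0.2, -0.3, 0.5]
opening: 0.5
grip_force: 0.0
```

```bash
python3 - <<'E'
from h import *
s=env.state(); print(s["t"],s["eef_pos"],s["ft_force"])
ct,t=snap("top","topF"); cs,sc=snap("scene","sceneF"); 
def crop(c,im,p,hw):
    x,y=map(int,proj(c,p)); return cv2.resize(im[y-hw*3//4:y+hw*3//4,x-hw:x+hw],(400,300),interpolation=cv2.INTER_CUBIC)
a=crop(ct,t,(524,-321,30),64);b=crop(cs,sc,(524,-321,30),90);d=crop(cs,sc,(600,160,60),120);e=cv2.resize(t,(400,300))
cv2.imwrite("pics/cF.png",np.vstack([np.hstack([a,b]),np.hstack([d,e])]))
find(ct,t,(395,180,470,300),13)
E
```

```text
47.2833 [ 446.48072739 -157.90888137  228.5154166 ] [ 0.22040816 -0.27315984  0.50598306]
[ 491.7 -263.3] [106.9  69.3] ang 61.2 (395, 231, 33, 39)
```

View pics/cF.png

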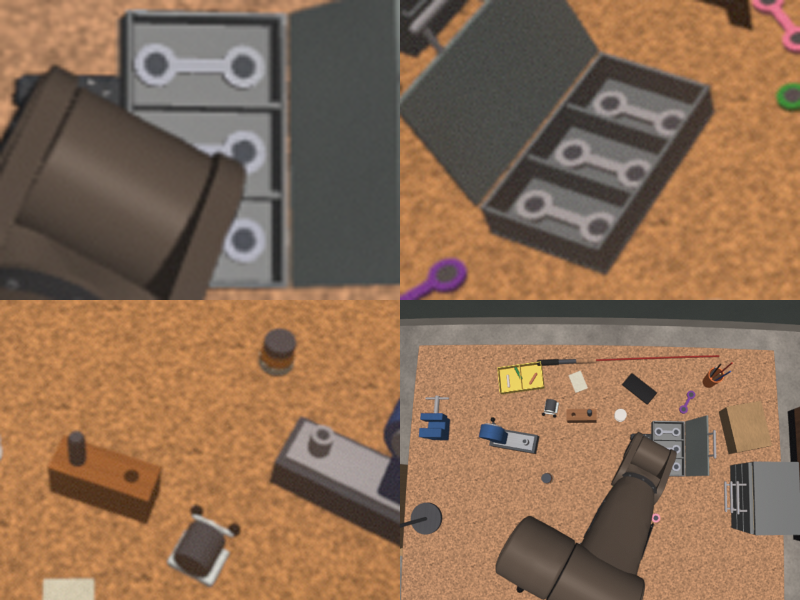

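The check views show a spanner flat in each of the three compartments and the lid resting open. The bolt is seated, the drift is in the stand, and no grey spanner is left on the bench. I'm handing in.

```bash
python3 -c "
from cell import env
print(env.job_done())"
```

```text
the job is handed in; nothing more can be done
None
```

The job is handed in, with no verdict shown: the last check pictures showed the bolt home, the drift upright in the stand, the lid resting open and one spanner flat in each compartment, after about 47 s on the robot's clock.

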